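# Unload the chip bonding jig

## Robot

A 7-joint arm with a two-finger parallel gripper is mounted at the origin on a cart in front of the work surface, level with it; the furniture and walls round the work are solid. World frame = base frame: x ahead of the robot, y to its left, z up, the work surface at z = 0. Lengths are in m, angles in rad, forces in N, time in s.
With the tool pointing down it reaches from about 0.35 to 0.9 m from the base axis. Payload 8.1 kg.
Tool frame: the origin (TCP) lies midway between the tips of the shut fingers; the grasp point (between the pads) lies 19 mm behind it; x points along the fingers, z is the direction in which the jaws open and shut, and the axes are right-handed (so a half turn about x gives the same grasp; the last joint's range is limited). The gripper opens to 92 mm and grips with 3 to 60 N. Pads are 19 mm wide; open, the fingers measure 130 mm over their backs; the gripper's body (75 mm by 190 mm) begins 47 mm behind the grasp point.
Start: joints at [-1.289, 0.434, 0.025, 1.573, -0.012, 1.134, -0.075], TCP at [0.235, 0.579, 0.227] pointing down, gripper open.
Joint ranges: [-2.62, 2.62], [-0.44, 2.09], [-1.27, 1.32], [0.08, 2.57], [-1.32, 4.46], [0.12, 2], [-2.74, 2.74]. Speed limits (rad/s): [2.22, 2.22, 3.01, 3.01, 3.14, 3.14, 3.14].

## Interface

Orientations are given as a rotation vector (axis times angle).
In Python, from cell import arm gives the robot as it stands. The module is installed in compiled form; this text tells all that it offers.
- The arm moves only by the tool move_arm, never from a script. Its argument "steps" is text: rows parted by semicolons, each of 5 numbers parted by spaces: the shift along the tool's x, y, z in m, then the turn about the tool's x in rad, then the closure in counts, from 0 (fully open) to 255 (shut). A call has 1 to 10 rows; each row is the pose to reach, as a shift and turn from the pose commanded when the call began, along the tool's axes at that moment; what a row does not reach only later rows make up. A row lasts 1/12 s, in which the tool goes at most 41.7 mm and 7.16 degrees, less where a joint would pass 70% of its speed; a pose out of reach is approached as far as the arm can. A call with a gripper value outside its range is refused whole. The fingers move at their own pace and stop on an object; "squeeze" is the grip in N (left out, the last holds). Time passes only in rows, so rows that repeat a pose let the fingers close. It gives the time, the measured TCP pose, the force and the opening at its end, in the units of the state.
- arm.observe(): the state, without advancing time (a new reading comes with each control period).
- arm.get_image(name): name is "scene" or "top" or "wrist"; returns a dict with "img" (420x560x3 uint8, blue, green, red), "z_map" (420x560 float32, m along the optical axis (not along the pixel's ray), 0 where there is no reading), "vfov" (degrees; the focal length in pixels is half the picture's height over the tangent of half this angle, whatever the lens; pixels are square), "cx", "cy" (the principal point, pixels), "extrinsics" (4x4, takes a point from camera to world coordinates). Camera axes: x right, y up, looking along -z (the intrinsics and any distortion apply to the point x, -y, -z); pixel columns grow to the right and rows downward; lengths in m; the calibration is good to about 2 mm. The wrist camera is an equidistant fisheye: a pixel r from the principal point sees the ray r / f radians off the axis. A picture is of the moment at which its call begins.
- arm.sign_off(): hands the job in, once; it reports no verdict.
The state is a dict: "clock": time; "joints": joint angles; "dq": joint speeds; "joint_efforts": joint torques, N m; "position": TCP position; "ee_rot": TCP orientation; "force": force on the tool from outside, world axes, zero at the start; "ft_torque": the same for the moment, N m; "width": opening from 0.0 (shut) to 1.0 (fully open).
Only numpy, scipy, OpenCV 4.12 (cv2) and the standard library are available. Lean on these libraries where they do the work, as an engineer would, in place of code of your own. Each camera call takes 0.05 s, during which the arm holds its last target.

## Task

The chip in the bonding jig is done: unload the jig from the top down. Set the brass weight upright in the empty bore of the wooden weight block, lay the pressure bar level in the two notches of its black stand, lay the chip the right way up in the empty lane of the sloping rack, length down the slope with its lower end right against the backstop, and last lay the black heater plate flat on the fins of the finned block, between its end lips and corner pins. Leave the chip that already lies on the rack alone and tip nothing over.

Things in the scene. Friction and masses are not known exactly. Their poses are not given: they have to be found in the camera images.
- weight: Loose brass knob weight, 0.25 kg, upright on top of the stack in the jig: round body 32 mm in diameter, 32 mm tall, with a 19 mm knob, 48 mm in all. Origin: centre of its underside; z up its axis.
- bar: Loose steel bar, 0.16 kg, under the weight, 133 mm long (x). Grip its middle block, 48 (x) by 46 mm (y), 4 to 16 mm above the origin; the weight stands in a seat 3 mm deep in its top. Each way along x runs a wing 22 mm wide, 6 to 16 mm above the origin, ending in a fork (11 mm slot) round a jig post. Rubber pad 28x24x4 mm below. Origin: centre of the pad's underside; z up.
- chip: Loose clear chip, 14 g, under the bar: base slide 34 mm (x) by 76 mm (y), 2 mm thick, and on it a clear block 30 mm wide (x -14 to +16 mm), y -36 to +34 mm, up to 10 mm above the origin. Grip it across x. Origin: centre of its underside; y along its length, z up.
- heater: Loose black heater plate, 0.11 kg, lowest in the stack: 50 mm (x) by 117 mm (y), 5.5 mm thick. Grip it across its 50 mm at mid length. Origin: centre of its underside; y along its length, z up.
- wells_chip: A second clear chip, loose, 26x76x9 mm, with a row of wells; it already lies in the other lane of the sloping rack. Leave it alone. Origin: centre of its underside.
- jig: Fixed aluminium jig under the stack, base 70 (x) by 136 mm, 10 mm thick. Guide posts at x +-57 mm, 58 mm high, 6 mm thick: lift the bar straight up 20 mm. The heater plate lies on rails 40 mm wide, between low stops; fingers may reach 8 mm below it. Undersides above the origin: heater 20, chip 25.5, bar 35.5, weight 48.5 mm; axes as the jig's within 0.02 rad. Origin: underside centre.
- weight_bore (a point): Centre of the floor of the empty bore in the fixed wooden weight block: diameter 44 mm, 2 mm chamfer, 12 mm deep, floor 8 mm above the worktop. Block 64 (x) by 126 mm (y) by 20 mm; two smaller brass weights, up to 46 mm above the worktop, are fixed in it 54 and 81 mm from this bore toward -y. Axes as the block's.
- bar_stand: Fixed black stand for the bar, base 100 (x) by 60 mm (y) by 6 mm. At x +-40 mm an 8 mm thick upright has a U notch 38 mm wide (y), floor 20 mm above the origin, cheeks up to 34 mm. The bar lies along x, wings on both notch floors, block between the uprights: bar origin then 14 mm above the stand's. Origin: centre of the underside; z up.
- chip_lane: Empty lane of the fixed grey rack, which slopes 20 degrees down toward the robot's side; a backstop 10 mm high runs along its low edge. Origin: on the deck, where the centre of the chip's underside lies when its end touches the backstop, 38 mm from it; x up the slope, y across, z square to the deck. The other chip is 66 mm off toward -y. Chips do not slide down by themselves here.
- fin_block: Fixed finned aluminium block, base 70 (x) by 136 mm (y) by 6 mm; fins along y, 37 mm over all in x, tops 20 mm above the origin. End lips at the y ends, 26 mm high, 129 mm apart; four pins 26 mm high, 60 mm free between them in x, at y +-48 mm. The heater plate lies on the fins, y along y, and overhangs them 6 mm on each long side. Origin: centre of the underside; z up.

How it is judged:
By the outcome, as a careful person would: the job done as asked, in the order asked, and still so for the second after the job is handed in, with the robot touching nothing.
It also fails if it takes over 109 s, if anything falls off the work surface, if the arm or the gripper's body presses on something with over 40 N, if the wrist force passes 120 N, or if a joint passes its speed limit or range.

## Working session

There is one attempt and no reset: what is moved stays moved. The work goes in short steps, Python scripts to look and compute and a tool call to move; the robot and the scene stay as the last step left them, time stands still between calls to the robot, and variables do not carry over. Pictures are saved under pics/ and viewed, and the job is handed in when it is done.

Besides the shell and the picture viewer there is one more tool, called as name(argument=value, ...), one argument or row to a line, values as JSON. move_arm: Moves the arm, as the interface text tells. Its arguments: {"type":"object","properties":{"steps":{"type":"string"},"squeeze":{"type":"number"}},"required":["steps"]}

```bash
ls; mkdir -p pics; python3 - <<'E'
from cell import arm
import cv2,numpy as np
print(arm.observe())
for n in ["scene","top","wrist"]:
    d=arm.get_image(n); cv2.imwrite(f"pics/{n}0.png",d["img"]); np.savez(f"{n}0.npz",**d)
    print(n,d["vfov"],d["cx"],d["cy"],np.round(d["extrinsics"],3).tolist(), (d["z_map"]>0).mean())
E
```

```text
pics
{'clock': 0.0, 'joints': array([-1.28860978,  0.43520852,  0.02496679,  1.57409011, -0.01158693,
        1.13397618, -0.07510325]), 'dq': array([ 0.00025656, -0.00031038,  0.00048755,  0.00020338,  0.00080531,
       -0.00141076,  0.00126787]), 'joint_efforts': array([ 2.07377234e-03, -6.67836714e+01,  9.86284576e-01, -3.14460397e+01,
       -6.03959640e-02,  4.25076485e-02,  1.30225581e-04]), 'position': array([0.23446616, 0.57881401, 0.22595658]), 'ee_rot': array([-0.92217592,  1.36825473,  0.92056237]), 'force': array([ 0.67929607,  0.01011896, -0.05878697]), 'ft_torque': array([ 0.03963234,  0.00387371, -0.06730444]), 'width': 1.0062583611571754}
scene 55.95287117499859 276.4795524853673 207.2015645257316 [[0.706, 0.542, -0.456, 0.082], [-0.709, 0.534, -0.462, -0.361], [-0.007, 0.649, 0.761, 0.725], [0.0, 0.0, 0.0, 1.0]] 0.9962712585034014
top 50.77204289226933 287.94406393422054 214.38285006918528 [[-0.057, 0.977, -0.203, 0.314], [-0.998, -0.055, 0.013, 0.066], [0.002, 0.204, 0.979, 0.994], [0.0, 0.0, 0.0, 1.0]] 0.9956547619047619
wrist 65.70646984690485 278.4533093254169 210.66848199732425 [[0.376, -0.888, -0.266, 0.162], [0.927, 0.36, 0.108, 0.607], [-0.001, -0.287, 0.958, 0.382], [0.0, 0.0, 0.0, 1.0]] 0.9942729591836734
```

View pics/scene0.png

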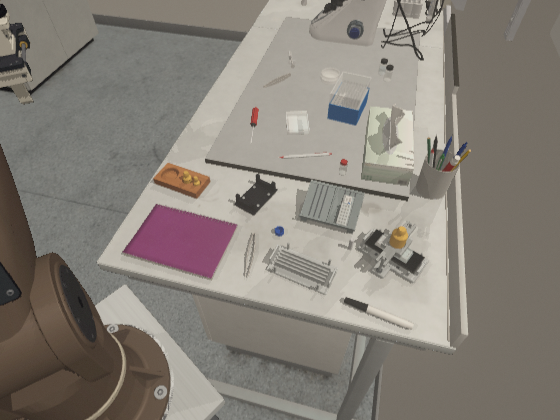

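View pics/top0.png

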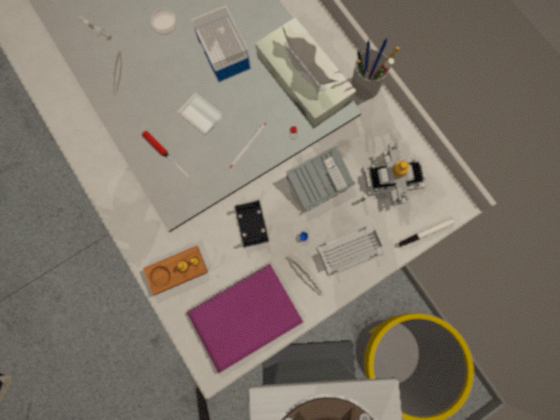

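View pics/wrist0.png

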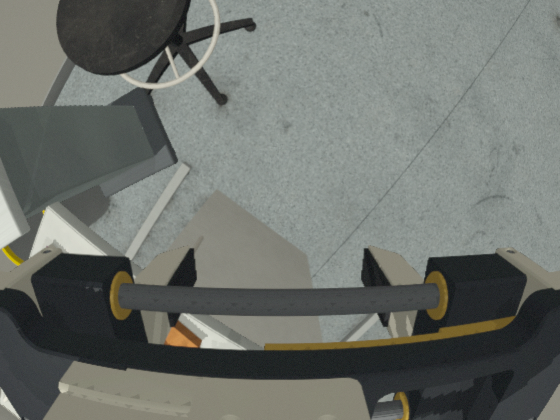

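```bash
cat > h.py <<'E'
import numpy as np,cv2
from scipy.spatial.transform import Rotation as R
def load(n): 
    return dict(np.load(n+".npz",allow_pickle=True))
def foc(d): return d["img"].shape[0]/2/np.tan(np.radians(float(d["vfov"]))/2)
def cloud(d):
    f=foc(d);H,W=d["z_map"].shape
    u,v=np.meshgrid(np.arange(W),np.arange(H));z=d["z_map"]
    p=np.stack([(u-d["cx"])/f*z,-(v-d["cy"])/f*z,-z,np.ones_like(z)],-1)
    return (p@d["extrinsics"].T)[...,:3]
def ray(d,u,v):
    f=foc(d);r=np.array([(u-d["cx"])/f,-(v-d["cy"])/f,-1.])
    return d["extrinsics"][:3,3],d["extrinsics"][:3,:3]@r
def onplane(d,u,v,h):
    o,r=ray(d,u,v);return o+r*(h-o[2])/r[2]
def proj(d,P):
    P=np.atleast_2d(P);E=d["extrinsics"];c=(P-E[:3,3])@E[:3,:3];f=foc(d)
    return np.stack([d["cx"]+f*c[:,0]/-c[:,2],d["cy"]-f*c[:,1]/-c[:,2]],-1)
E
python3 - <<'E'
from h import *
s=load("scene0");t=load("top0")
cv2.imwrite("pics/s_crop.png",cv2.resize(s["img"][150:350,140:460],None,fx=2.5,fy=2.5,interpolation=cv2.INTER_CUBIC))
cv2.imwrite("pics/t_crop.png",cv2.resize(t["img"][130:330,130:450],None,fx=2.5,fy=2.5,interpolation=cv2.INTER_CUBIC))
for n,d,px in [("s",s,(182,180)),("s",s,(257,195)),("s",s,(303,268)),("s",s,(400,232)),("s",s,(200,240)),("t",t,(402,167)),("t",t,(245,320)),("t",t,(175,270)),("t",t,(350,252))]:
    print(n,px,cloud(d)[px[1],px[0]].round(3))
E
```

```text
s (182, 180) [0.404 0.299 0.019]
s (257, 195) [0.508 0.138 0.006]
s (303, 268) [ 0.427 -0.089  0.02 ]
s (400, 232) [ 0.588 -0.198  0.093]
s (200, 240) [0.324 0.126 0.01 ]
t (402, 167) [ 0.59  -0.193  0.097]
t (245, 320) [0.291 0.159 0.012]
t (175, 270) [0.406 0.306 0.023]
t (350, 252) [0.314 0.066 0.994]
```

View pics/s_crop.png

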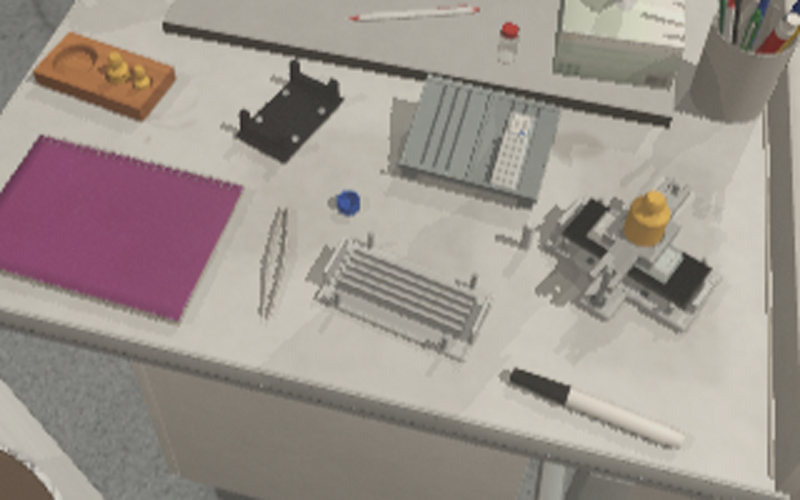

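View pics/t_crop.png

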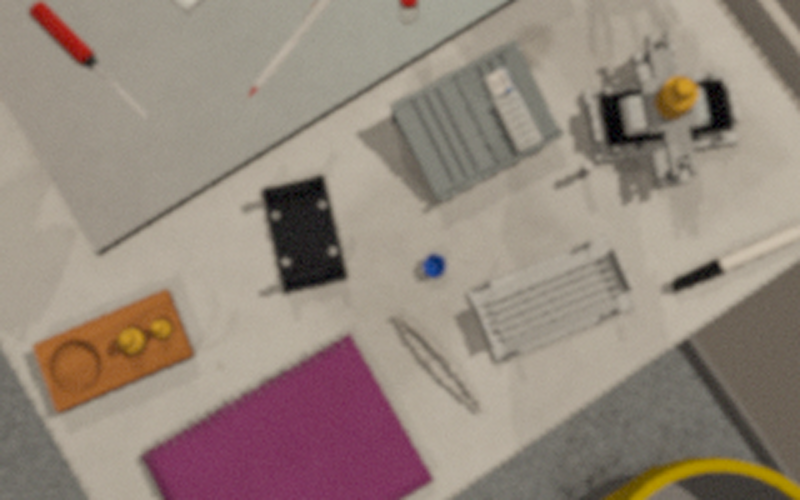

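```bash
python3 - <<'E'
from h import *
for n in ["scene0","top0"]:
    d=load(n);C=cloud(d);hsv=cv2.cvtColor(d["img"],cv2.COLOR_BGR2HSV)
    ws=(C[...,0]>0.2)&(C[...,0]<0.9)&(C[...,1]>-0.45)&(C[...,1]<0.5)
    tab=ws&(abs(C[...,2])<0.012)&(hsv[...,1]<40)&(hsv[...,2]>150)
    print(n,"table z",np.median(C[tab][:,2]))
    # all points on grid: height image 1mm
    H=np.zeros((600,700),np.float32);I=np.zeros((600,700,3),np.uint8)
    def rect(name,m,step=1):
        P=C[m][:,:2].astype(np.float32); 
        r=cv2.minAreaRect(P*1000);print(name,m.sum(),np.round(r[0]),np.round(r[1]),round(r[2],1),C[m][:,2].max().round(3),np.median(C[m][:,2]).round(3))
    box=lambda x0,x1,y0,y1:(C[...,0]>x0)&(C[...,0]<x1)&(C[...,1]>y0)&(C[...,1]<y1)
    wood=box(.3,.5,.2,.4)&(hsv[...,0]<20)&(hsv[...,1]>110)
    rect("wood",wood&(abs(C[...,2]-.02)<.006))
    br=(hsv[...,0]>15)&(hsv[...,0]<30)&(hsv[...,1]>120)&box(.45,.75,-.35,-.05)
    rect("weight",br); print(C[br&(C[...,2]>.07)].mean(0))
    blk=box(.4,.62,.05,.22)&(hsv[...,2]<70)
    rect("stand",blk)
    rect("fin top",box(.33,.5,-.2,.03)&(C[...,2]>.013)&(C[...,2]<.035))
    rect("fin all",box(.33,.5,-.2,.03)&(C[...,2]>.004)&(C[...,2]<.035))
    rect("rack",box(.47,.66,-.16,.06)&(C[...,2]>.008)&(C[...,2]<.07)&(hsv[...,2]<180))
    rect("heater",box(.45,.75,-.35,-.05)&(hsv[...,2]<60)&(C[...,2]>.015))
E
```

```text
scene0 table z 9.617629393299243e-05
wood 733 [406. 308.] [ 67. 129.] 18.4 0.026 0.019
weight 282 [ 590. -199.] [26. 30.] 14.2 0.1 0.08
[ 0.58831881 -0.19969935  0.08402539]
stand 885 [527. 127.] [143. 138.] 29.4 0.037 0.007
fin top 953 [432. -90.] [ 89. 220.] 6.2 0.029 0.019
fin all 2011 [435. -77.] [152. 237.] 18.3 0.029 0.012
rack 2488 [565. -51.] [189. 219.] 0.0 0.049 0.027
heater 333 [ 593. -197.] [ 47. 114.] 5.0 0.029 0.025
top0 table z 0.0009824240549669572
wood 1216 [407. 308.] [ 64. 125.] 20.1 0.026 0.021
weight 207 [ 593. -188.] [30. 89.] 13.2 0.1 0.082
[ 0.59151372 -0.193428    0.0859518 ]
stand 939 [502. 137.] [92. 56.] 10.7 0.038 0.008
fin top 550 [432. -86.] [ 94. 228.] 1.8 0.031 0.021
fin all 2196 [415. -85.] [169. 229.] 0.1 0.031 0.008
rack 3003 [565. -50.] [220. 189.] 89.5 0.052 0.029
heater 352 [ 533. -202.] [169. 115.] 4.1 0.031 0.026
```

```bash
cat >> h.py <<'E'
def go(p,jaw=None,obs=None):
    """shift in tool axes to get TCP to p, turn to bring the jaw axis to world angle jaw (deg, mod 180)"""
    from cell import arm
    o=obs or arm.observe();M=R.from_rotvec(o["ee_rot"]).as_matrix()
    s=M.T@(np.array(p)-o["position"]);z=M[:,2];a=np.degrees(np.arctan2(z[1],z[0]))
    t=0
    if jaw is not None:
        da=(jaw-a+90)%180-90; t=np.radians(da)*np.sign(M[2,0])
    print("pos",o["position"].round(4),"toolx",M[:,0].round(3),"jaw",round(a,1),"w",round(o["width"],3),"t",round(o["clock"],2),"j6",o["joints"][6].round(2),"F",o["force"].round(1))
    print("shift",s.round(4),"turn",round(t,3))
E
python3 -c "
from h import *
go((.53,-.19,.24),95)"
```

```text
pos [0.2345 0.5789 0.2262] toolx [-0.    -0.001 -1.   ] jaw 67.9 w 1.003 t 0.15 j6 -0.08 F [ 0.4 -0.9 -0.7]
shift [-0.0131 -0.5626 -0.6017] turn -0.472
```

move_arm(
  steps="-0.013 -0.55 -0.65 -0.47 0;-0.013 -0.55 -0.65 -0.47 0;-0.013 -0.55 -0.65 -0.47 0;-0.013 -0.55 -0.65 -0.47 0;-0.013 -0.55 -0.65 -0.47 0;-0.013 -0.55 -0.65 -0.47 0;-0.013 -0.55 -0.65 -0.47 0;-0.013 -0.55 -0.65 -0.47 0;-0.013 -0.55 -0.65 -0.47 0;-0.013 -0.55 -0.65 -0.47 0",
  squeeze=20,
)

```text
clock: 0.98
position: [0.3647, 0.1814, 0.2332]
ee_rot: [-1.272, 1.167, 1.272]
force: [1.3, 0.4, 0.1]
width: 0.998
```

```bash
python3 -c "
from h import *
go((.57,-.197,.24),95)"
```

```text
pos [0.3647 0.1814 0.2332] toolx [ 0.  0. -1.] jaw 94.9 w 0.998 t 0.98 j6 1.07 F [1.3 0.4 0.1]
shift [-0.0069 -0.1724 -0.3945] turn -0.002
```

move_arm(
  steps="-0.007 -0.172 -0.394 0 0;-0.007 -0.172 -0.394 0 0;-0.007 -0.172 -0.394 0 0;-0.007 -0.172 -0.394 0 0;-0.007 -0.172 -0.394 0 0;-0.007 -0.172 -0.394 0 0;-0.007 -0.172 -0.394 0 0;-0.007 -0.172 -0.394 0 0;-0.007 -0.172 -0.394 0 0;-0.007 -0.172 -0.394 0 0",
)

```text
clock: 1.82
position: [0.5637, -0.1846, 0.2397]
ee_rot: [-1.272, 1.168, 1.272]
force: [0.8, -0.1, 1.3]
width: 0.996
```

```bash
python3 -c "
from h import *
go((.57,-.197,.24),95)"
```

```text
pos [ 0.5637 -0.1846  0.2397] toolx [-0.  0. -1.] jaw 94.9 w 0.996 t 1.82 j6 2.05 F [ 0.8 -0.1  1.3]
shift [-0.0003 -0.0052 -0.0129] turn -0.002
```

move_arm(
  steps="0 -0.005 -0.013 0 0;0 -0.005 -0.013 0 0;0 -0.005 -0.013 0 0",
)

```text
clock: 2.07
position: [0.5689, -0.1957, 0.2392]
ee_rot: [-1.27, 1.169, 1.271]
force: [-0.0, -0.0, -0.8]
width: 1.0
```

```bash
cat >> h.py <<'E'
def snap(n,tag):
    from cell import arm
    d=arm.get_image(n);np.savez(f"{n}{tag}.npz",**d)
    im=d["img"];cv2.imwrite(f"pics/{n}{tag}.png",cv2.resize(im,(784,588),interpolation=cv2.INTER_CUBIC));return d
def fray(d,u,v):
    f=foc(d);x=(np.asarray(u,float)-d["cx"])/f;y=(np.asarray(v,float)-d["cy"])/f;r=np.hypot(x,y)+1e-12
    s=np.sin(r)/r;c=np.stack([x*s,-y*s,-np.cos(r)],-1);return d["extrinsics"][:3,3],c@d["extrinsics"][:3,:3].T
def fplane(d,u,v,h):
    o,r=fray(d,u,v);return o+r*((h-o[2])/r[...,2])[...,None]
def fcloud(d):
    H,W=d["z_map"].shape;u,v=np.meshgrid(np.arange(W),np.arange(H))
    f=foc(d);x=(u-d["cx"])/f;y=(v-d["cy"])/f;r=np.hypot(x,y)+1e-12;s=np.tan(r)/r;z=d["z_map"]
    p=np.stack([x*s*z,-y*s*z,-z],-1);return p@d["extrinsics"][:3,:3].T+d["extrinsics"][:3,3]
E
python3 -c "
from h import *
d=snap('wrist','1');C=fcloud(d)
go((.57,-.197,.24),95)
print(d['extrinsics'].round(3))
"
```

```text
pos [ 0.5688 -0.1943  0.2393] toolx [-0.001  0.001 -1.   ] jaw 94.9 w 0.999 t 2.12 j6 2.07 F [-0.4  0.3 -1.1]
shift [-0.0007 -0.001  -0.0027] turn -0.002
[[-0.083 -0.955 -0.285  0.492]
 [ 0.997 -0.08  -0.025 -0.203]
 [ 0.001 -0.286  0.958  0.396]
 [ 0.     0.     0.     1.   ]]
```

View pics/wrist1.png

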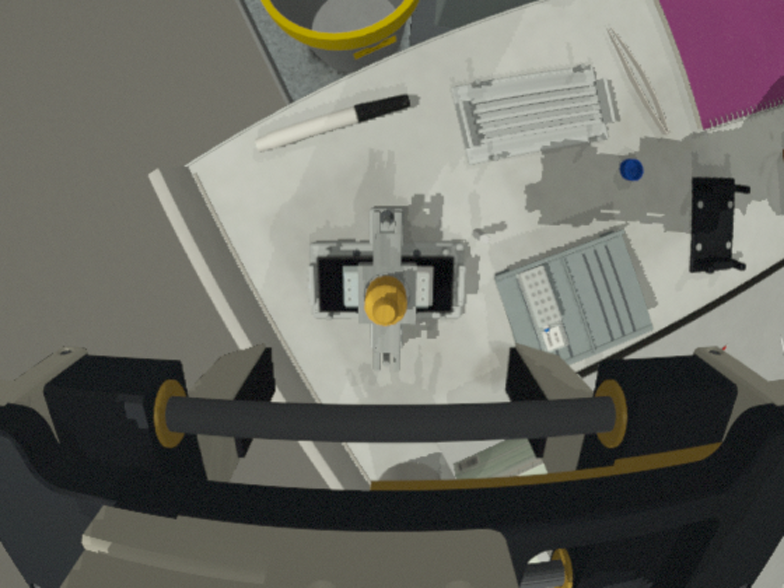

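```bash
cat > m.py <<'E'
from h import *
import sys
d=load(sys.argv[1]);C=fcloud(d);hsv=cv2.cvtColor(d["img"],cv2.COLOR_BGR2HSV)
vv,uu=np.mgrid[0:420,0:560]
def rect(name,m,h=None):
    if m.sum()<10: print(name,"none");return
    P=C[m][:,:2] if h is None else fplane(d,uu[m],vv[m],h)[:,:2]
    r=cv2.minAreaRect((P*1000).astype(np.float32));print(name,m.sum(),np.round(r[0],1),np.round(r[1],1),round(r[2],1),"z",np.percentile(C[m][:,2],[2,50,98]).round(4))
    return r
box=lambda x0,x1,y0,y1,z0=-1,z1=1:(C[...,0]>x0)&(C[...,0]<x1)&(C[...,1]>y0)&(C[...,1]<y1)&(C[...,2]>z0)&(C[...,2]<z1)
def comp(m):
    n,l,s,_=cv2.connectedComponentsWithStats(m.astype(np.uint8));return l==1+np.argmax(s[1:,4])
E
cat > m1.py <<'E'
exec(open("m.py").read())
t=box(.3,.7,-.4,.1,-.01,.01)&(hsv[...,2]>150);print("table",np.median(C[t][:,2]))
br=(hsv[...,0]>12)&(hsv[...,0]<32)&(hsv[...,1]>110)&box(.5,.68,-.3,-.1,.03)
rect("weight all",br)
rect("knobtop",br&(C[...,2]>.092)); rect("bodytop",br&(C[...,2]>.0765)&(C[...,2]<.086))
rect("heater",box(.5,.7,-.3,-.1,.02,.03)&(hsv[...,2]<70))
rect("heater@.0255",box(.5,.7,-.3,-.1,.02,.03)&(hsv[...,2]<70),.0255)
rect("barwing+block",box(.48,.7,-.3,-.1,.046,.056)&~br)
rect("posts",box(.48,.7,-.3,-.1,.054,.062)&~br)
rect("jigbase",box(.48,.7,-.3,-.1,.006,.014))
E
python3 m1.py wrist1
```

```text
table -0.0014505307001865253
weight all 4224 [ 570.6 -182.9] [ 76.1 124.8] 4.8 z [0.064  0.3239 0.3357]
knobtop 3589 [ 567.2 -183.2] [ 69.2 124.8] 4.8 z [0.094  0.3279 0.3359]
bodytop 396 [ 594.  -197.8] [30.4 30.8] 78.5 z [0.0768 0.0789 0.0807]
heater 1579 [ 577.3 -199.9] [ 81.4 115.7] 4.7 z [0.0209 0.0234 0.0251]
heater@.0255 1579 [ 576.6 -199.9] [ 79.4 114.6] 4.8 z [0.0209 0.0234 0.0251]
barwing+block 2106 [ 626.9 -214.1] [ 88.4 196.2] 61.9 z [0.0467 0.0499 0.0529]
posts 138 [ 631.6 -218.7] [ 69.4 185.3] 60.4 z [0.0541 0.0574 0.0594]
jigbase 1617 [ 590.2 -200.3] [218.8 199.1] 0.0 z [0.0064 0.0083 0.0131]
```

```bash
python3 -c "
from h import *
go((.594,-.198,.066),94.9)"
```

```text
pos [ 0.5688 -0.1943  0.2393] toolx [-0.001  0.001 -1.   ] jaw 94.9 w 0.999 t 2.12 j6 2.07 F [-0.4  0.3 -1.1]
shift [ 0.1733 -0.025  -0.006 ] turn -0.0
```

move_arm(
  steps="0 -0.025 -0.006 0 0;0.04 -0.025 -0.006 0 0;0.08 -0.025 -0.006 0 60;0.12 -0.025 -0.006 0 60;0.15 -0.025 -0.006 0 60;0.173 -0.025 -0.006 0 60;0.173 -0.025 -0.006 0 60;0.173 -0.025 -0.006 0 60",
)

```text
clock: 2.78
position: [0.594, -0.1972, 0.0666]
ee_rot: [-1.271, 1.167, 1.275]
force: [-0.2, 0.1, 0.9]
width: 0.763
```

```bash
python3 -c "
from h import *
go((.594,-.198,.066),94.9)
d=snap('wrist','2')"
```

```text
pos [ 0.594  -0.1972  0.0666] toolx [-0.002  0.001 -1.   ] jaw 95.0 w 0.763 t 2.78 j6 2.15 F [-0.2  0.1  0.9]
shift [ 0.0006  0.     -0.0008] turn 0.001
```

View pics/wrist2.png

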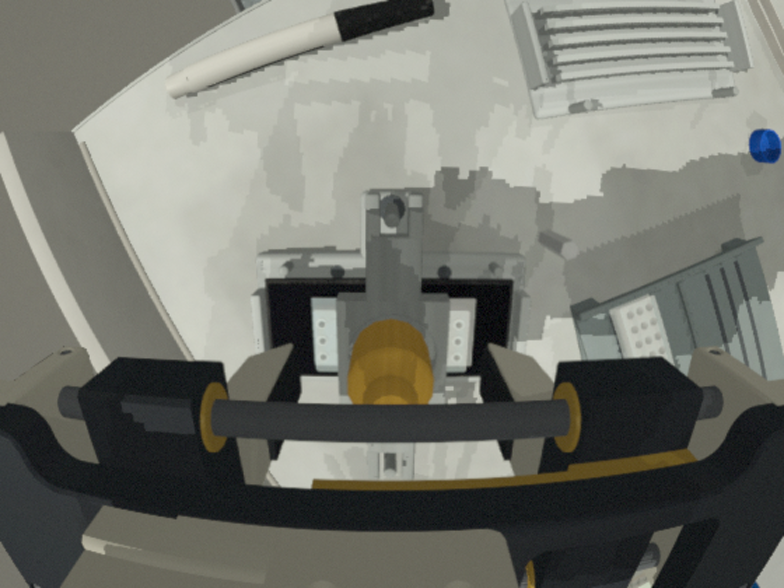

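move_arm(
  steps="0 0 0 0 200;0 0 0 0 200;0 0 0 0 200;0 0 0 0 200;0 0 0 0 200;0 0 0 0 200",
  squeeze=20,
)

```text
clock: 3.33
position: [0.5948, -0.1992, 0.0672]
ee_rot: [-1.272, 1.167, 1.271]
force: [-1.0, 2.5, 1.5]
width: 0.377
```

```bash
python3 -c "
from h import *
go((.594,-.198,.066),94.9)
d=snap('wrist','3')"
```

```text
pos [ 0.5948 -0.1992  0.0672] toolx [ 0.  0. -1.] jaw 94.9 w 0.377 t 3.33 j6 2.15 F [-1.   2.5  1.5]
shift [0.0012 0.0007 0.0012] turn -0.0
```

View pics/wrist3.png

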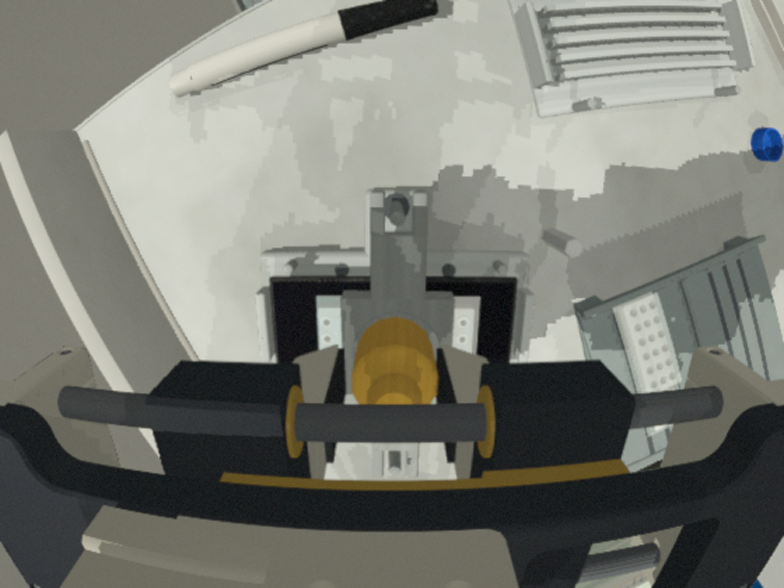

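move_arm(
  steps="0 0 0 0 255;0 0 0 0 255;0 0 0 0 255",
)

```text
clock: 3.63
position: [0.5949, -0.1988, 0.067]
ee_rot: [-1.272, 1.167, 1.272]
force: [-0.1, 1.8, 4.7]
width: 0.34
```

move_arm(
  steps="-0.005 0 0 0 255;-0.03 0 0 0 255;-0.06 0 0 0 255;-0.1 0 0 0 255;-0.13 0 0 0 255;-0.13 0 0 0 255",
  squeeze=25,
)

```text
clock: 4.13
position: [0.5975, -0.2013, 0.2035]
ee_rot: [-1.278, 1.164, 1.263]
force: [1.5, -0.9, -2.0]
width: 0.338
```

```bash
python3 -c "
from h import *
go((.364,.42,.2),19)
d=snap('wrist','4')"
```

```text
pos [ 0.5975 -0.2013  0.2035] toolx [ 0.009 -0.003 -1.   ] jaw 94.8 w 0.338 t 4.13 j6 2.09 F [ 1.5 -0.9 -2. ]
shift [-5.000e-04  1.804e-01  6.387e-01] turn 1.323
```

View pics/wrist4.png

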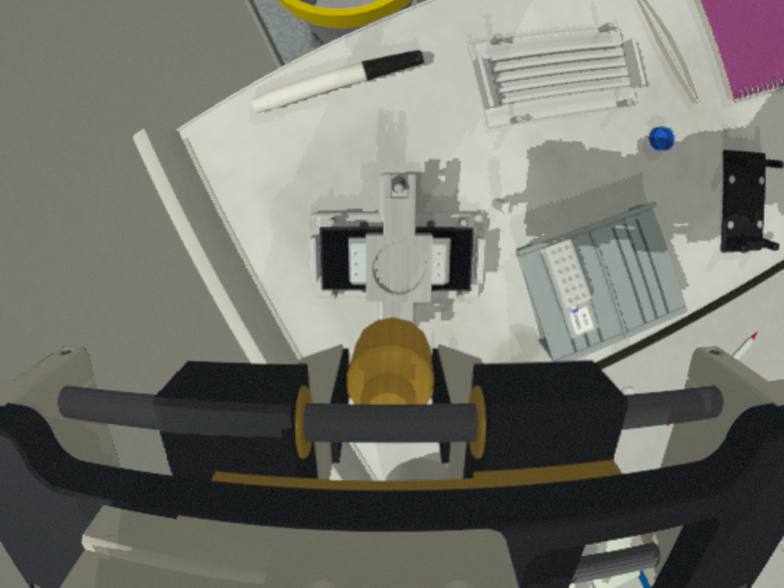

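move_arm(
  steps="0 0.18 0.638 1.32 255;0 0.18 0.638 1.32 255;0 0.18 0.638 1.32 255;0 0.18 0.638 1.32 255;0 0.18 0.638 1.32 255;0 0.18 0.638 1.32 255;0 0.18 0.638 1.32 255;0 0.18 0.638 1.32 255;0 0.18 0.638 1.32 255;0 0.18 0.638 1.32 255",
)

```text
clock: 5.02
position: [0.4586, 0.1614, 0.1958]
ee_rot: [-0.392, 1.537, 0.391]
force: [0.8, 0.6, -2.6]
width: 0.339
```

```bash
python3 -c "
from h import *
go((.364,.42,.2),19)"
```

```text
pos [0.4586 0.1614 0.1958] toolx [-0.002 -0.001 -1.   ] jaw 28.6 w 0.339 t 5.02 j6 0.26 F [ 0.8  0.6 -2.6]
shift [-0.0044  0.2723  0.0407] turn 0.168
```

move_arm(
  steps="-0.004 0.26 0.035 0.168 255;-0.004 0.26 0.035 0.168 255;-0.004 0.26 0.035 0.168 255;-0.004 0.26 0.035 0.168 255;-0.004 0.26 0.035 0.168 255;-0.004 0.26 0.035 0.168 255;-0.004 0.26 0.035 0.168 255;-0.004 0.26 0.035 0.168 255;-0.004 0.26 0.035 0.168 255;-0.004 0.26 0.035 0.168 255",
)

```text
clock: 5.85
position: [0.3655, 0.4033, 0.2]
ee_rot: [-0.265, 1.556, 0.262]
force: [-0.3, -1.6, -1.6]
width: 0.339
```

```bash
python3 -c "
from h import *
go((.364,.42,.2),19)
d=snap('wrist','5')"
```

```text
pos [0.3655 0.4033 0.2   ] toolx [-0.    -0.002 -1.   ] jaw 19.2 w 0.339 t 5.85 j6 -0.37 F [-0.3 -1.6 -1.6]
shift [-0.      0.0163  0.0041] turn 0.004
```

View pics/wrist5.png

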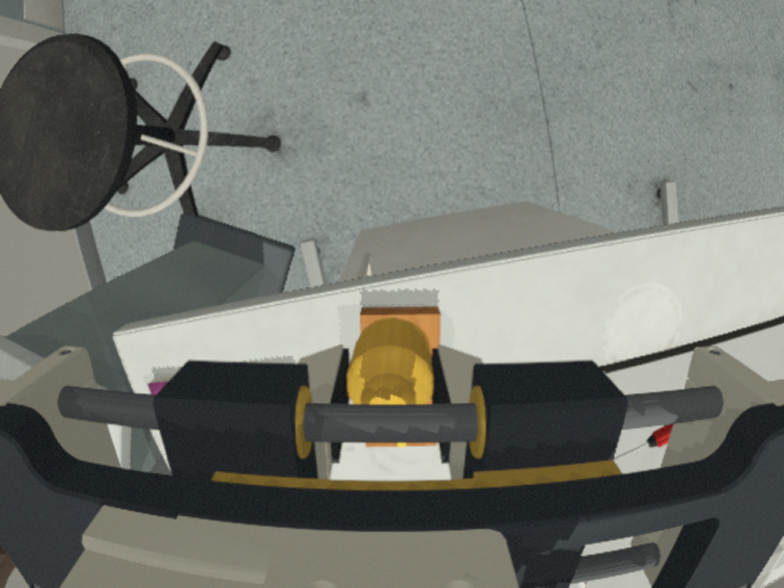

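move_arm(
  steps="0 -0.15 0 0 255;0 -0.15 0 0 255;0 -0.15 0 0 255;0 -0.15 0 0 255;0 -0.15 0 0 255;0 -0.15 0 0 255;0 -0.15 0 0 255",
)

```text
clock: 6.48
position: [0.4149, 0.263, 0.201]
ee_rot: [-0.262, 1.555, 0.263]
force: [-0.6, 1.5, -1.6]
width: 0.339
```

```bash
python3 -c "
from h import *
go((.364,.42,.2),19)
d=snap('wrist','6')"
```

```text
pos [0.4149 0.263  0.201 ] toolx [-0.     0.001 -1.   ] jaw 19.2 w 0.339 t 6.48 j6 -0.13 F [-0.6  1.5 -1.6]
shift [0.0011 0.165  0.0036] turn 0.003
```

View pics/wrist6.png

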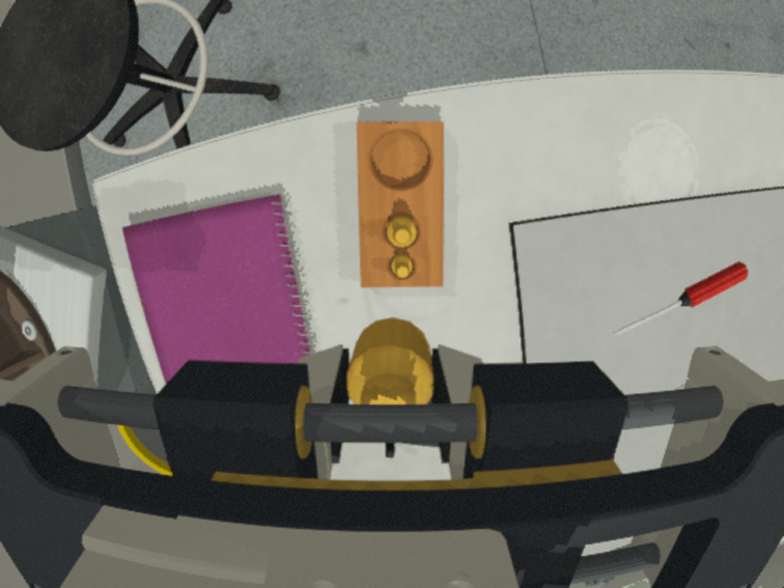

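```bash
cat > m2.py <<'E'
exec(open("m.py").read())
w=(hsv[...,0]<20)&(hsv[...,1]>100)&box(.3,.55,.2,.45,-.005,.03)
print("table",np.median(C[box(.4,.6,.3,.45,-.01,.01)][:,2]))
zt=np.percentile(C[w][:,2],80);print("top z",zt)
top=w&(C[...,2]>zt-.004)
r=rect("woodtop",comp(top));rect("woodtop@.02",comp(top),.02)
hole=box(.3,.55,.2,.45,-.005,zt-.004)&w
cs,_=cv2.findContours(comp(top).astype(np.uint8),cv2.RETR_CCOMP,cv2.CHAIN_APPROX_NONE)
for c in sorted(cs,key=len)[-4:]:
    P=fplane(d,c[:,0,0],c[:,0,1],zt)[:,:2]*1000
    (cx,cy),rr=cv2.minEnclosingCircle(P.astype(np.float32));e=cv2.fitEllipse(P.astype(np.float32))
    print(len(c),c[:,0].mean(0).round(),"circle",round(cx,1),round(cy,1),round(rr,1),"ell",np.round(e[0],1),np.round(e[1],1))
E
python3 m2.py wrist6
```

```text
table -0.0014793240465054702
top z 0.018759334234142055
woodtop 5054 [407.1 308.4] [ 63.2 125.5] 19.9 z [0.0163 0.0183 0.0198]
woodtop@.02 5054 [407.  308.6] [ 62.8 124.6] 19.9 z [0.0163 0.0183 0.0198]
54 [287. 189.] circle 422.7 265.6 10.6 ell [422.7 265.9] [19.7 20.1]
66 [286. 164.] circle 413.9 290.6 13.5 ell [413.7 290.8] [25.4 25.8]
124 [285. 113.] circle 394.8 341.1 23.0 ell [395.  341.1] [44.3 44.6]
349 [286. 145.] circle 407.3 308.5 69.1 ell [407.  308.8] [ 70.7 154.5]
```

```bash
python3 -c "
from h import *
go((.395,.341,.1),19.9)"
```

```text
pos [0.4146 0.2637 0.2009] toolx [-0.  0. -1.] jaw 19.3 w 0.338 t 6.53 j6 -0.13 F [ 0.3  0.3 -2.6]
shift [0.1009 0.0794 0.007 ] turn -0.011
```

move_arm(
  steps="0.04 0.04 0.004 -0.011 255;0.08 0.079 0.007 -0.011 255;0.1 0.079 0.007 -0.011 255;0.1 0.079 0.007 -0.011 255;0.1 0.079 0.007 -0.011 255;0.1 0.079 0.007 -0.011 255",
)

```text
clock: 7.03
position: [0.3953, 0.3403, 0.1009]
ee_rot: [-0.275, 1.554, 0.273]
force: [0.2, -0.1, -1.7]
width: 0.341
```

```bash
python3 -c "
from h import *
go((.395,.341,.0285),19.9)
d=snap('wrist','7')"
```

```text
pos [0.3953 0.3403 0.1009] toolx [ 0.    -0.001 -1.   ] jaw 20.0 w 0.341 t 7.03 j6 -0.15 F [ 0.2 -0.1 -1.7]
shift [ 0.0724  0.0008 -0.    ] turn 0.001
```

View pics/wrist7.png

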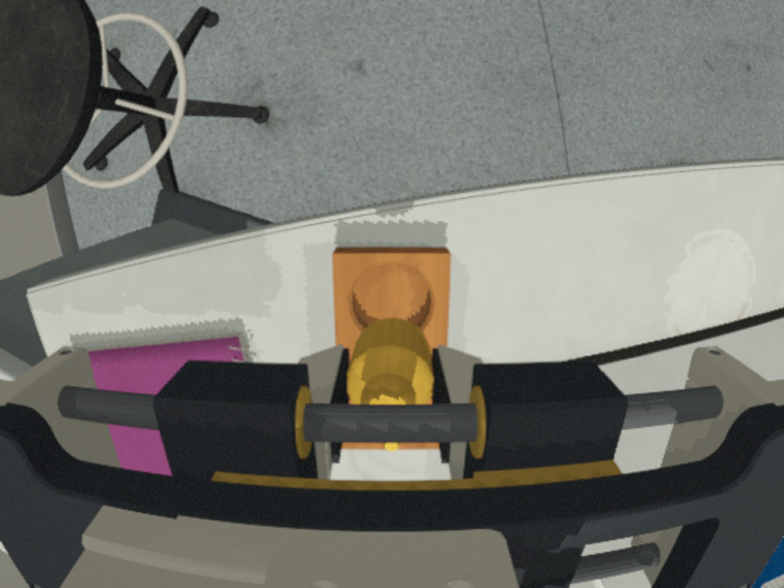

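Centred over the bore (bore at 391,300; weight at 390). Descend slowly.

move_arm(
  steps="0.02 0 0 0 255;0.04 0 0 0 255;0.055 0 0 0 255;0.062 0 0 0 255;0.067 0 0 0 255;0.07 0 0 0 255;0.072 0 0 0 255;0.073 0 0 0 255;0.074 0 0 0 255;0.074 0 0 0 255",
)

```text
clock: 7.92
position: [0.3954, 0.3405, 0.0273]
ee_rot: [-0.273, 1.553, 0.273]
force: [0.1, -1.3, -2.3]
width: 0.341
```

```bash
python3 -c "
from h import *
go((.395,.341,.0265),19.9)
d=snap('wrist','8')"
```

```text
pos [0.3954 0.3405 0.0273] toolx [ 0.  0. -1.] jaw 19.9 w 0.341 t 7.92 j6 -0.07 F [ 0.1 -1.3 -2.3]
shift [ 0.0008  0.0006 -0.0002] turn 0.001
```

View pics/wrist8.png

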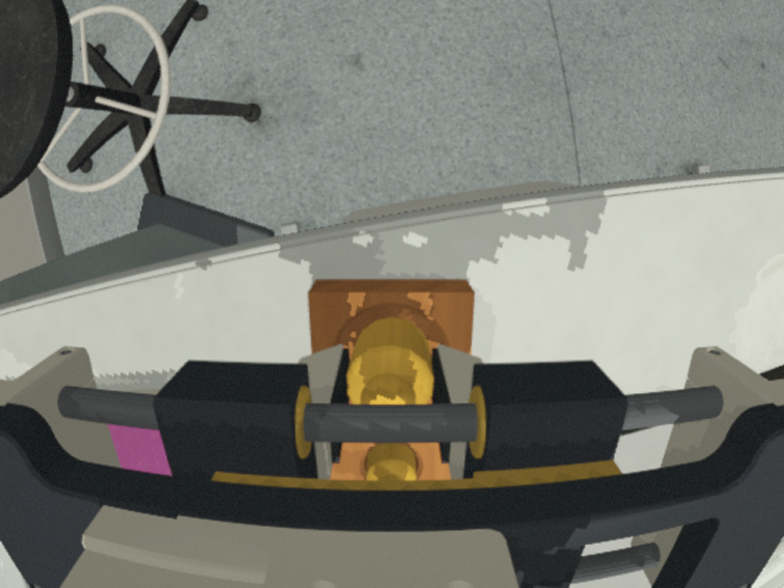

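move_arm(
  steps="0.001 0 0 0 255;0.001 0 0 0 255;0.001 0 0 0 255",
)

```text
clock: 8.22
position: [0.3955, 0.3406, 0.0265]
ee_rot: [-0.272, 1.553, 0.273]
force: [-0.4, 0.5, 4.9]
width: 0.341
```

move_arm(
  steps="0 0 0 0 140;0 0 0 0 100;0 0 0 0 60;0 0 0 0 60;-0.03 0 0 0 60;-0.07 0 0 0 60;-0.11 0 0 0 60;-0.15 0 0 0 60;-0.17 0 0 0 60",
)

```text
clock: 8.97
position: [0.3967, 0.3409, 0.2003]
ee_rot: [-0.27, 1.55, 0.274]
force: [0.8, 0.7, -0.2]
width: 0.763
```

```bash
python3 -c "
from h import *
go((.58,-.2,.2),94.8)
d=snap('wrist','9')"
```

```text
pos [0.3967 0.3409 0.2003] toolx [ 0.003  0.004 -1.   ] jaw 19.9 w 0.763 t 8.97 j6 -0.24 F [ 0.8  0.7 -0.2]
shift [-0.001  -0.571  -0.0116] turn -1.308
```

View pics/wrist9.png

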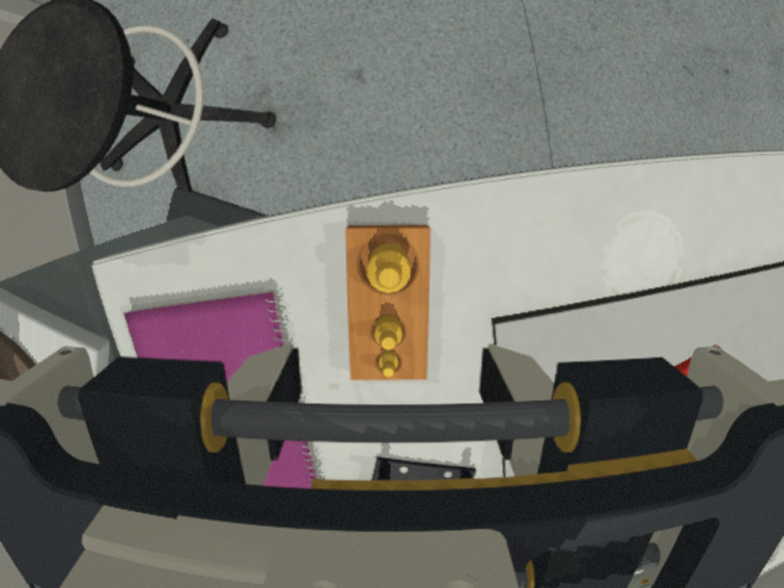

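```bash
python3 -c "
from h import *
go((.6,.06,.24),94.8)"
```

```text
pos [0.3978 0.342  0.2024] toolx [ 0.005  0.007 -1.   ] jaw 19.9 w 0.765 t 9.02 j6 -0.24 F [2.1 1.2 1.9]
shift [-0.0384 -0.3338  0.0945] turn -1.307
```

move_arm(
  steps="-0.038 -0.334 0.094 -1.3 60;-0.038 -0.334 0.094 -1.3 60;-0.038 -0.334 0.094 -1.3 60;-0.038 -0.334 0.094 -1.3 60;-0.038 -0.334 0.094 -1.3 60;-0.038 -0.334 0.094 -1.3 60;-0.038 -0.334 0.094 -1.3 60;-0.038 -0.334 0.094 -1.3 60;-0.038 -0.334 0.094 -1.3 60;-0.038 -0.334 0.094 -1.3 60",
)

```text
clock: 9.85
position: [0.6009, 0.0493, 0.2348]
ee_rot: [-1.186, 1.228, 1.176]
force: [0.4, -0.9, 0.1]
width: 0.761
```

```bash
python3 -c "
from h import *
go((.6,.06,.24),94.8)"
```

```text
pos [0.6009 0.0493 0.2348] toolx [ 0.003 -0.004 -1.   ] jaw 87.8 w 0.761 t 9.85 j6 1.53 F [ 0.4 -0.9  0.1]
shift [-0.0053  0.0013  0.0106] turn -0.122
```

move_arm(
  steps="-0.005 0 0 -0.12 60;-0.005 0 0 -0.12 60;-0.005 0 0 -0.12 60;-0.005 0 0 -0.12 60",
)

```text
clock: 10.18
position: [0.5971, 0.0588, 0.2386]
ee_rot: [-1.269, 1.17, 1.27]
force: [-0.8, 0.5, -0.6]
width: 0.763
```

```bash
python3 -c "
from h import *
go((.6,.06,.24),94.8)
d=snap('wrist','10')"
```

```text
pos [0.5971 0.0588 0.2386] toolx [-0.  0. -1.] jaw 94.7 w 0.763 t 10.18 j6 1.62 F [-0.8  0.5 -0.6]
shift [-0.0014 -0.003   0.0009] turn -0.002
```

View pics/wrist10.png

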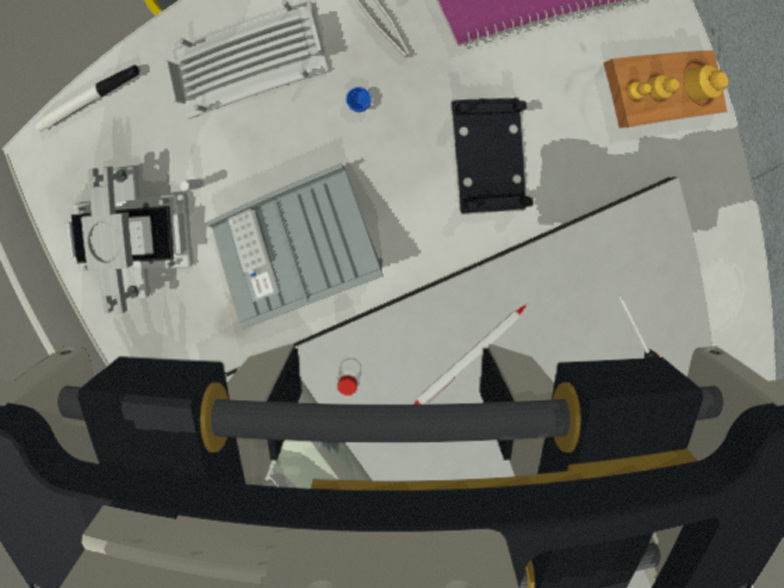

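```bash
cat > m3.py <<'E'
exec(open("m.py").read())
print("table",np.median(C[box(.3,.7,-.4,.1,-.01,.01)&(hsv[...,2]>150)][:,2]))
blk=box(.42,.6,.05,.21,-.003,.05)&(hsv[...,2]<75)
b=comp(blk); rect("stand all",b)
rect("stand base",b&(C[...,2]<.010));rect("stand base@.006",b&(C[...,2]<.010),.0045)
ch=b&(C[...,2]>.026); n,l,s,c=cv2.connectedComponentsWithStats(ch.astype(np.uint8))
for i in range(1,n):
    if s[i,4]>4: print("cheek",s[i,4],c[i].round(),C[l==i].mean(0).round(4),C[l==i].min(0).round(4),C[l==i].max(0).round(4))
f=box(.33,.52,-.19,.02,.015,.023)
rect("fin tops",comp(f)); 
f=box(.33,.52,-.19,.02,.0225,.03);n,l,s,c=cv2.connectedComponentsWithStats(f.astype(np.uint8))
for i in range(1,n):
    if s[i,4]>4: print("fin hi",s[i,4],c[i].round(),C[l==i].mean(0).round(4),C[l==i].min(0).round(4),C[l==i].max(0).round(4))
rect("fin base",comp(box(.33,.52,-.19,.02,.002,.03)))
E
python3 m3.py wrist10
python3 - <<'E'
from h import *
d=load("wrist10")
im=d["img"]
cv2.imwrite("pics/c10.png",cv2.resize(im[60:240,100:400],None,fx=2.66,fy=2.66,interpolation=cv2.INTER_CUBIC))
E
```

```text
table -0.0015739993314136669
stand all 3678 [503.2 138.8] [98.4 63.4] 10.4 z [0.0028 0.0047 0.0322]
stand base 2935 [503.2 138.8] [98.4 63.4] 10.4 z [0.0027 0.0044 0.0063]
stand base@.006 2935 [503.5 137.9] [98.2 61.6] 10.4 z [0.0027 0.0044 0.0063]
cheek 54 [331.  76.] [0.4686 0.1064 0.0318] [0.4646 0.1018 0.0284] [0.4724 0.1105 0.0339]
cheek 52 [371.  75.] [0.4609 0.1519 0.0313] [0.4573 0.1479 0.0266] [0.4643 0.1564 0.0335]
cheek 46 [376. 144.] [0.5388 0.166  0.0315] [0.5352 0.1625 0.0276] [0.543  0.171  0.0338]
cheek 55 [337. 146.] [0.5474 0.1202 0.0315] [0.5432 0.1164 0.0269] [0.5517 0.1244 0.0342]
fin tops 296 [415.4 -87.3] [  4.4 111.8] 18.3 z [0.0152 0.018  0.02  ]
fin hi 12 [203.   1.] [ 0.3857 -0.0465  0.0239] [ 0.3839 -0.0489  0.0225] [ 0.3881 -0.0443  0.0254]
fin hi 102 [224.  21.] [ 0.411  -0.0188  0.0241] [ 0.3924 -0.0267  0.0226] [ 0.4297 -0.0115  0.0267]
fin hi 12 [129.  28.] [ 0.4163 -0.1369  0.0241] [ 0.4139 -0.1393  0.0225] [ 0.4181 -0.1349  0.0257]
fin hi 86 [121.  57.] [ 0.4525 -0.1443  0.024 ] [ 0.4337 -0.1516  0.0226] [ 0.4718 -0.137   0.0259]
fin hi 14 [215.  50.] [ 0.4476 -0.0256  0.0242] [ 0.4456 -0.0274  0.023 ] [ 0.4493 -0.0237  0.026 ]
fin hi 10 [140.  76.] [ 0.4777 -0.1166  0.0241] [ 0.4761 -0.1185  0.0231] [ 0.4798 -0.1145  0.0251]
fin base 5666 [431.6 -81.5] [ 70.5 136.7] 18.7 z [0.0027 0.0069 0.024 ]
```

View pics/c10.png

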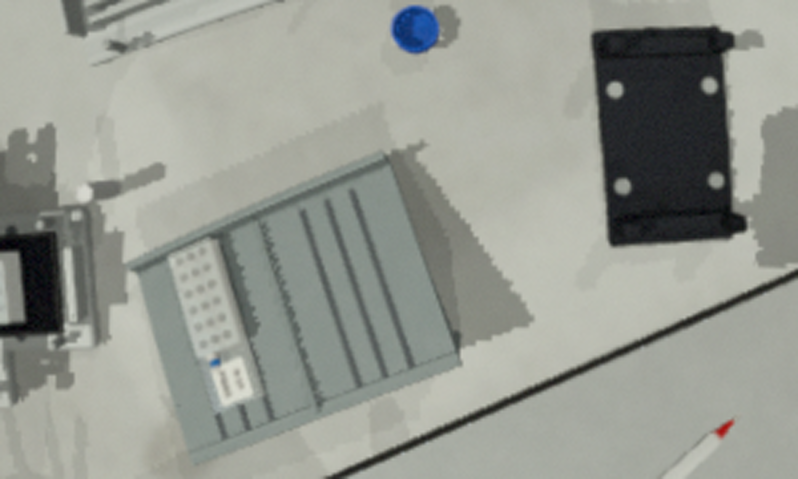

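```bash
cat > m4.py <<'E'
exec(open("m.py").read())
z=C[...,2]
m=comp(box(.5,.7,-.28,-.12,.046,.054)&(hsv[...,1]<60))
rect("bar",m)
rect("heater",comp(box(.5,.68,-.3,-.1,.018,.028)&(hsv[...,2]<70)));
m=box(.5,.68,-.3,-.1,.018,.028)&(hsv[...,2]<60);rect("heater2",m)
p=box(.5,.7,-.28,-.12,.0545,.061);n,l,s,c=cv2.connectedComponentsWithStats(p.astype(np.uint8))
for i in range(1,n):
    if s[i,4]>4: print("post",s[i,4],c[i].round(),C[l==i].mean(0).round(4))
E
python3 m4.py wrist4;python3 m4.py wrist10
python3 -c "
from h import *
go((.58,-.199,.2),94.8)"
```

```text
bar 3242 [ 580.4 -197.7] [104.7  46.3] 4.2 z [0.0462 0.0495 0.0513]
heater 1046 [ 596.  -232.9] [48.6 46.4] 4.2 z [0.0208 0.0233 0.025 ]
heater2 1848 [ 593.2 -198.3] [ 48.7 115.4] 4.6 z [0.0209 0.0234 0.025 ]
post 28 [284. 134.] [ 0.5377 -0.2018  0.0563]
bar 1932 [ 594.3 -196.9] [132.6  48.1] 4.6 z [0.0462 0.0494 0.0513]
heater 725 [ 591.3 -168.6] [49.9 59.7] 5.3 z [0.0204 0.0232 0.0249]
heater2 919 [ 593.9 -197.7] [ 49.8 117.2] 5.1 z [0.0206 0.0232 0.0249]
post 15 [ 67. 127.] [ 0.5376 -0.2011  0.0561]
post 16 [ 77. 218.] [ 0.6507 -0.1925  0.0562]
post 29 [ 35. 243.] [ 0.6954 -0.2766  0.0571]
pos [0.5971 0.059  0.2386] toolx [-0.001  0.    -1.   ] jaw 94.7 w 0.765 t 10.23 j6 1.62 F [-0.3 -0.1 -0.4]
shift [ 0.0386  0.0383 -0.2557] turn -0.001
```

```bash
python3 -c "
from h import *
go((.594,-.197,.12),94.6)"
```

```text
pos [0.5971 0.059  0.2386] toolx [-0.001  0.    -1.   ] jaw 94.7 w 0.765 t 10.23 j6 1.62 F [-0.3 -0.1 -0.4]
shift [ 0.1186  0.0241 -0.2549] turn 0.002
```

move_arm(
  steps="0 0.024 -0.255 0.002 60;0 0.024 -0.255 0.002 60;0 0.024 -0.255 0.002 60;0 0.024 -0.255 0.002 60;0 0.024 -0.255 0.002 60;0.04 0.024 -0.255 0.002 60;0.08 0.024 -0.255 0.002 60;0.12 0.024 -0.255 0.002 60;0.12 0.024 -0.255 0.002 60;0.12 0.024 -0.255 0.002 60",
)

```text
clock: 11.07
position: [0.5928, -0.1962, 0.1156]
ee_rot: [-1.265, 1.173, 1.275]
force: [0.3, 0.2, 1.1]
width: 0.767
```

```bash
python3 -c "
from h import *
go((.594,-.197,.039),94.6)
d=snap('wrist','11')"; python3 m4.py wrist11
```

```text
pos [ 0.5928 -0.1962  0.1156] toolx [-0.007  0.002 -1.   ] jaw 94.7 w 0.767 t 11.07 j6 2.13 F [0.3 0.2 1.1]
shift [ 0.0766 -0.0016 -0.001 ] turn 0.002
bar 6333 [ 586.7 -197.5] [117.   46.4] 4.5 z [0.0463 0.0496 0.0512]
heater 1810 [ 596.5 -232.9] [50.5 47.5] 5.2 z [0.0209 0.0234 0.0248]
heater2 3246 [ 593.2 -198.5] [ 49.5 116.3] 4.7 z [0.0212 0.0234 0.0248]
post 63 [277. 150.] [ 0.5375 -0.2021  0.0561]
```

View pics/wrist11.png

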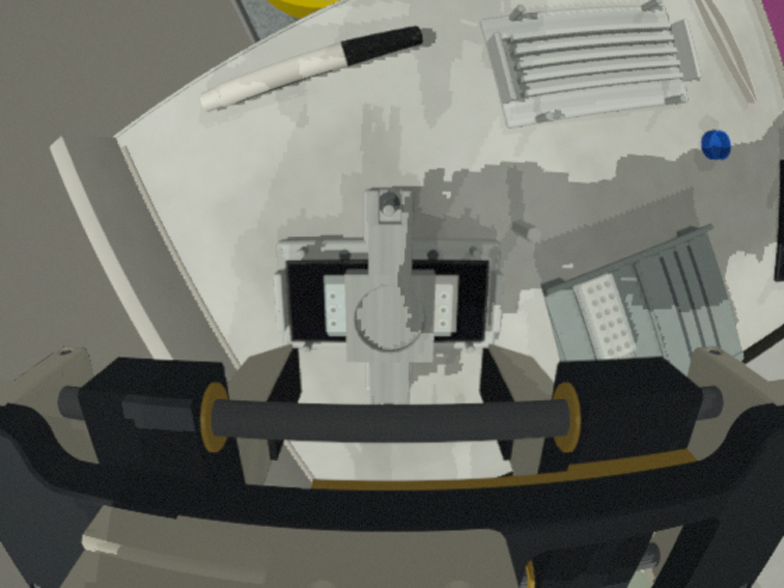

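move_arm(
  steps="0.02 -0.001 0 0 60;0.04 -0.001 0 0 60;0.06 -0.001 0 0 60;0.074 -0.001 0 0 60;0.077 -0.001 0 0 60;0.077 -0.001 0 0 60;0.077 -0.001 0 0 60",
)

```text
clock: 11.7
position: [0.5979, -0.1975, 0.0442]
ee_rot: [-1.273, 1.167, 1.268]
force: [0.2, -1.2, -0.2]
width: 0.764
```

move_arm(
  steps="0.0025 0.004 0 0 60;0.005 0.004 0 0 60;0.005 0.004 0 0 60;0.005 0.004 0 0 60",
)

```text
clock: 12.03
position: [0.5923, -0.1981, 0.0373]
ee_rot: [-1.27, 1.169, 1.27]
force: [-0.3, 0.4, 0.7]
width: 0.766
```

```bash
python3 -c "
from h import *
go((.594,-.197,.039),94.6)"
```

```text
pos [ 0.5923 -0.1981  0.0373] toolx [ 0. -0. -1.] jaw 94.7 w 0.766 t 12.03 j6 2.17 F [-0.3  0.4  0.7]
shift [-0.0017 -0.0018  0.0009] turn 0.002
```

move_arm(
  steps="-0.0015 -0.0015 0 0 60;-0.0015 -0.0015 0 0 60;-0.0015 -0.0015 0 0 60;-0.0015 -0.0015 0 0 60",
)

```text
clock: 12.37
position: [0.5938, -0.1979, 0.0385]
ee_rot: [-1.27, 1.169, 1.27]
force: [0.1, 0.6, 0.8]
width: 0.764
```

```bash
python3 -c "
from h import *
go((.594,-.197,.039),94.6)"
```

```text
pos [ 0.5938 -0.1979  0.0385] toolx [ 0. -0. -1.] jaw 94.8 w 0.764 t 12.37 j6 2.17 F [0.1 0.6 0.8]
shift [-0.0005 -0.0003  0.0009] turn 0.003
```

move_arm(
  steps="0 0 0.0005 0 200;0 0 0.0005 0 200;0 0 0.0005 0 200;0 0 0.0005 0 200;0 0 0.0005 0 200;0 0 0.0005 0 200;0 0 0.0005 0 200",
  squeeze=30,
)

```text
clock: 12.95
position: [0.5936, -0.1973, 0.0384]
ee_rot: [-1.27, 1.169, 1.27]
force: [-0.3, 1.1, -0.7]
width: 0.493
```

move_arm(
  steps="-0.004 0 0 0 200;-0.01 0 0 0 200;-0.018 0 0 0 200;-0.028 0 0 0 200;-0.04 0 0 0 200;-0.06 0 0 0 200;-0.08 0 0 0 200;-0.1 0 0 0 200;-0.12 0 0 0 200;-0.12 0 0 0 200",
)

```text
clock: 13.78
position: [0.5959, -0.1985, 0.1639]
ee_rot: [-1.275, 1.165, 1.263]
force: [1.3, -0.2, -1.2]
width: 0.494
```

```bash
python3 -c "
from h import *
go((.504,.1365,.15),100.2)
d=snap('wrist','12')"; python3 m4.py wrist12
```

```text
pos [ 0.5959 -0.1985  0.1639] toolx [ 0.007 -0.002 -1.   ] jaw 94.7 w 0.494 t 13.78 j6 2.11 F [ 1.3 -0.2 -1.2]
shift [0.0126 0.064  0.3415] turn -0.095
bar none
heater 1260 [ 596.6 -239. ] [49.7 34.2] 5.3 z [0.0208 0.0234 0.0248]
heater2 2421 [ 592.7 -198.4] [ 49.2 115.6] 4.4 z [0.021  0.0235 0.0249]
post 38 [281. 139.] [ 0.5376 -0.2022  0.0562]
```

View pics/wrist12.png

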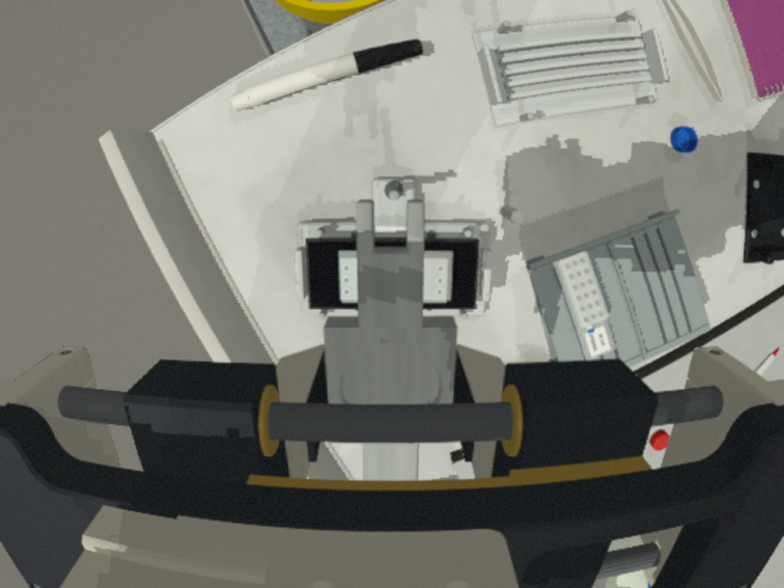

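move_arm(
  steps="0.012 0.064 0.341 -0.095 200;0.012 0.064 0.341 -0.095 200;0.012 0.064 0.341 -0.095 200;0.012 0.064 0.341 -0.095 200;0.012 0.064 0.341 -0.095 200;0.012 0.064 0.341 -0.095 200;0.012 0.064 0.341 -0.095 200;0.012 0.064 0.341 -0.095 200;0.012 0.064 0.341 -0.095 200;0.012 0.064 0.341 -0.095 200",
)

```text
clock: 14.67
position: [0.4995, 0.1423, 0.1458]
ee_rot: [-1.342, 1.116, 1.347]
force: [-0.3, 0.2, -1.2]
width: 0.498
```

```bash
python3 -c "
from h import *
go((.504,.1365,.08),100.2)
"
```

```text
pos [0.4995 0.1423 0.1458] toolx [-0.002  0.001 -1.   ] jaw 100.6 w 0.498 t 14.67 j6 1.54 F [-0.3  0.2 -1.2]
shift [ 0.0658 -0.0035 -0.0067] turn 0.008
```

move_arm(
  steps="0.02 -0.0035 -0.006 0.006 200;0.04 -0.0035 -0.006 0.006 200;0.06 -0.0035 -0.006 0.006 200;0.066 -0.0035 -0.006 0.006 200;0.066 -0.0035 -0.006 0.006 200;0.066 -0.0035 -0.006 0.006 200",
)

```text
clock: 15.17
position: [0.5062, 0.1311, 0.0807]
ee_rot: [-1.334, 1.124, 1.334]
force: [0.2, 0.4, -1.3]
width: 0.497
```

```bash
python3 -c "
from h import *
go((.504,.1365,.02),100.2)
d=snap('wrist','13')"; python3 m3.py wrist13 | grep cheek
```

```text
pos [0.5062 0.1311 0.0807] toolx [-0.    -0.001 -1.   ] jaw 99.8 w 0.497 t 15.17 j6 1.6 F [ 0.2  0.4 -1.3]
shift [0.0607 0.0013 0.0057] turn -0.007
cheek 160 [324. 172.] [0.4597 0.1525 0.0315] [0.456  0.1487 0.026 ] [0.4639 0.1572 0.0339]
```

View pics/wrist13.png

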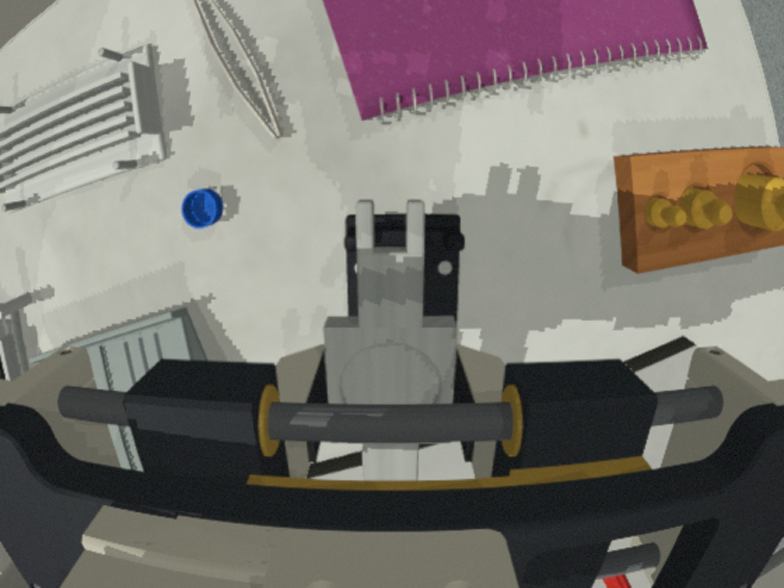

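move_arm(
  steps="0 0.001 0.0055 -0.006 200;0 0.001 0.0055 -0.006 200;0.02 0.001 0.0055 -0.006 200;0.035 0.001 0.0055 -0.006 200;0.045 0.001 0.0055 -0.006 200;0.045 0.001 0.0055 -0.006 200;0.045 0.001 0.0055 -0.006 200",
)

```text
clock: 15.8
position: [0.5042, 0.1371, 0.0356]
ee_rot: [-1.339, 1.12, 1.339]
force: [0.1, -0.2, -0.9]
width: 0.495
```

```bash
python3 -c "
from h import *
go((.504,.1365,.017),100.2)
d=snap('wrist','14')"; python3 m3.py wrist14 | grep cheek
```

```text
pos [0.5042 0.1371 0.0356] toolx [-0. -0. -1.] jaw 100.2 w 0.495 t 15.8 j6 1.62 F [ 0.1 -0.2 -0.9]
shift [ 0.0186  0.0003 -0.0006] turn 0.0
cheek 266 [325. 189.] [0.4594 0.1524 0.0315] [0.4556 0.1483 0.0264] [0.4639 0.1573 0.0337]
cheek 14 [302. 200.] [0.4632 0.1402 0.0464] [0.4601 0.1396 0.045 ] [0.4664 0.1409 0.0476]
```

View pics/wrist14.png

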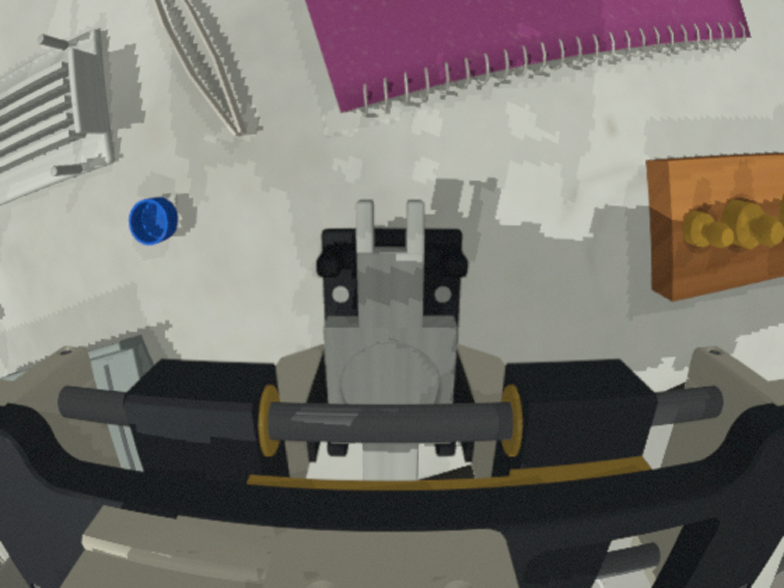

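Wing is centred between the cheeks. Lower.

move_arm(
  steps="0.006 0 0 0 200;0.011 0 0 0 200;0.014 0 0 0 200;0.016 0 0 0 200;0.0175 0 0 0 200;0.0175 0 0 0 200;0.0175 0 0 0 200",
)

```text
clock: 16.43
position: [0.5042, 0.1371, 0.0179]
ee_rot: [-1.339, 1.12, 1.339]
force: [0.3, -0.5, -0.8]
width: 0.496
```

```bash
python3 -c "
from h import *
go((.504,.1365,.017),100.2)"
```

```text
pos [0.5042 0.1371 0.0179] toolx [-0. -0. -1.] jaw 100.2 w 0.496 t 16.43 j6 1.64 F [ 0.3 -0.5 -0.8]
shift [ 0.0009  0.0003 -0.0005] turn -0.0
```

move_arm(
  steps="0.001 0 0 0 200;0.0015 0 0 0 200;0.0015 0 0 0 200",
)

```text
clock: 16.68
position: [0.5044, 0.1371, 0.0167]
ee_rot: [-1.339, 1.119, 1.339]
force: [-1.5, -1.2, 2.4]
width: 0.503
```

move_arm(
  steps="0 0 0 0 120;0 0 0 0 90;0 0 0 0 60;0 0 0 0 60;-0.02 0 0 0 60;-0.05 0 0 0 60;-0.09 0 0 0 60;-0.13 0 0 0 60;-0.17 0 0 0 60;-0.2 0 0 0 60",
)

```text
clock: 17.52
position: [0.5047, 0.137, 0.2198]
ee_rot: [-1.339, 1.118, 1.337]
force: [0.4, 1.1, 0.3]
width: 0.765
```

```bash
python3 -c "
from h import *
go((.62,-.10,.24),94.6)
d=snap('wrist','15')
d=load('wrist15');
C=fcloud(d);m=(C[...,0]>.42)&(C[...,0]<.6)&(C[...,1]>.05)&(C[...,1]<.22)&(C[...,2]>.026)&(C[...,2]<.05)
import numpy as np
for lo,hi in [(.026,.03),(.03,.034),(.034,.04),(.04,.05)]: 
  q=m&(C[...,2]>lo)&(C[...,2]<hi);print(lo,q.sum())
print(np.median(C[m&(C[...,1]>.13)][:,2]))
"
```

```text
pos [0.5047 0.137  0.2198] toolx [ 0.003  0.001 -1.   ] jaw 100.2 w 0.765 t 17.52 j6 1.51 F [0.4 1.1 0.3]
shift [-0.0201 -0.0717 -0.2536] turn 0.097
0.026 2333
0.03 249
0.034 1
0.04 0
0.02831015179178553
```

View pics/wrist15.png

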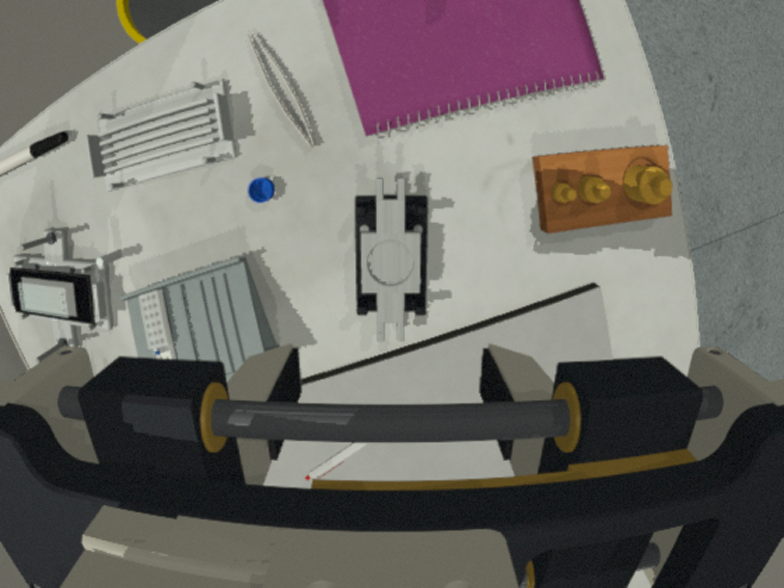

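move_arm(
  steps="-0.02 -0.09 -0.24 0.1 60;-0.02 -0.12 -0.24 0.1 60;-0.02 -0.12 -0.24 0.1 60;-0.02 -0.12 -0.24 0.1 60;-0.02 -0.12 -0.24 0.1 60;-0.02 -0.12 -0.24 0.1 60;-0.02 -0.12 -0.24 0.1 60;-0.02 -0.12 -0.24 0.1 60;-0.02 -0.12 -0.24 0.1 60;-0.02 -0.12 -0.24 0.1 60",
)

```text
clock: 18.4
position: [0.6643, -0.0768, 0.2359]
ee_rot: [-1.266, 1.171, 1.268]
force: [-0.1, 0.5, -0.3]
width: 0.765
```

```bash
python3 -c "
from h import *
go((.62,-.10,.24),94.6)
d=snap('wrist','16')
"
```

```text
pos [ 0.6643 -0.0768  0.2359] toolx [-0.001  0.001 -1.   ] jaw 94.5 w 0.765 t 18.4 j6 1.89 F [-0.1  0.5 -0.3]
shift [-0.0041  0.046  -0.0196] turn -0.002
```

View pics/wrist16.png

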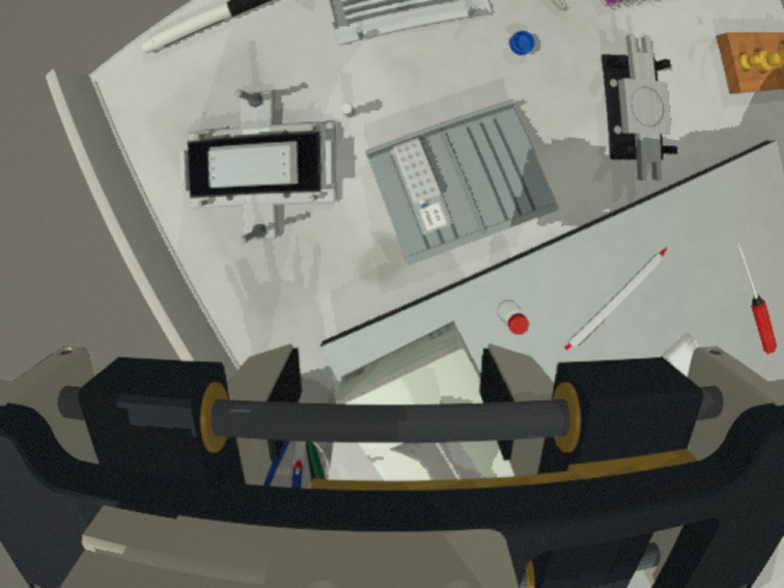

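```bash
cat > m5.py <<'E'
exec(open("m.py").read())
gr=box(.48,.68,-.16,.05,.003,.07)&(hsv[...,1]>18)&(hsv[...,0]>70)&(hsv[...,0]<110)
g=comp(gr);print(g.sum())
P=C[g]
for it in range(8):
    A=np.c_[P[:,:2],np.ones(len(P))];k=np.linalg.lstsq(A,P[:,2],rcond=None)[0];r=P[:,2]-A@k;P=P[abs(r)<.0025] if it>2 else P[abs(r)<.006]
n=np.array([-k[0],-k[1],1]);n/=np.linalg.norm(n);print("slope",np.degrees(np.arccos(n[2])),"uphill dir",np.degrees(np.arctan2(k[1],k[0])),"k",k.round(4),len(P))
print("residual std",r.std())
ang=np.arctan2(k[1],k[0]);ex=np.array([np.cos(ang)*n[2],np.sin(ang)*n[2],np.hypot(n[0],n[1])]);ey=np.cross(n,ex)
O=np.array([.55,-.05,k[0]*.55+k[1]*-.05+k[2]])
Q=(C-O)@np.stack([ex,ey,n],1)*1000   # local rack mm
near=box(.45,.7,-.2,.08,.001,.09)
H=near&(Q[...,2]>-12)&(Q[...,2]<25)
im=np.zeros((480,560,3),np.uint8);
# rack-frame view: row = -x, col=y  (2px/mm)
dd=d["img"]
for (x,y,h),c in zip(Q[H],dd[H]):
    u=int(280-2*y);v=int(240-2*x)
    if 0<=u<559 and 0<=v<479: im[v:v+3,u:u+3]=c
cv2.imwrite("pics/rack_"+sys.argv[1]+".png",im)
m=g&(abs(Q[...,2])<2); print("deck x range",np.percentile(Q[m][:,0],[.3,99.7]),"y",np.percentile(Q[m][:,1],[.3,99.7]))
bs=near&(Q[...,2]>5)&(Q[...,2]<14)&g
print("backstop x",np.percentile(Q[bs][:,0],[1,50,99]),"y",np.percentile(Q[bs][:,1],[1,99]),bs.sum())
b=Q[bs]; 
wc=near&(Q[...,2]>6)&(Q[...,2]<13)&(hsv[...,2]>185)&(hsv[...,1]<40)&(Q[...,1]<10)&(abs(Q[...,0])<80)
wc=comp(wc);r=cv2.minAreaRect(Q[wc][:,:2].astype(np.float32));print("wells",wc.sum(),r,Q[wc][:,2].mean())
np.savez("rack.npz",O=O,ex=ex,ey=ey,n=n)
E
python3 m5.py wrist16
```

```text
413
slope 20.317821316013017 uphill dir 25.12577516712064 k [ 0.3352  0.1572 -0.1661] 413
residual std 0.0007956630631693308
deck x range [ 45.12575714 100.80976123] y [37.00367114 67.19733986]Traceback (most recent call last):
  File "m5.py", line 23, in <module>
    print("backstop x",np.percentile(Q[bs][:,0],[1,50,99]),"y",np.percentile(Q[bs][:,1],[1,99]),bs.sum())
                       ~~~~~~~~~~~~~^^^^^^^^^^^^^^^^^^^^^^
    return _quantile_unchecked(
        a, q, axis, out, overwrite_input, method, keepdims, weights)
    return _ureduce(a,
                    func=_quantile_ureduce_func,
    ...<5 lines>...
                    overwrite_input=overwrite_input,
                    method=method)
    r = func(a, **kwargs)
    result = _quantile(arr,
                       quantiles=q,
    ...<2 lines>...
                       out=out,
                       weights=wgt)
    slices_having_nans = np.isnan(arr[-1, ...])
                                  ~~~^^^^^^^^^
IndexError: index -1 is out of bounds for axis 0 with size 0
```

```bash
python3 - <<'E'
exec(open("m.py").read().replace("sys.argv[1]","'wrist16'"))
for u,v in [(450,180),(480,200),(540,150),(400,200),(440,125),(515,105),(400,235),(530,180),(300,100)]:
    a=(int(v/1.4),int(u/1.4));print(u,v,hsv[a],C[a].round(4))
E
sed -i 's/^gr=.*/gr=box(.46,.7,-.17,.06,.003,.07)\&(hsv[...,1]>14)\&(hsv[...,0]>60)\&(hsv[...,0]<125)\&(uu<400)\&(uu>262)/' m5.py; python3 m5.py wrist16
```

```text
450 180 [ 69  17 149] [ 0.5957 -0.0351  0.0286]
480 200 [ 72  17 148] [ 0.6085 -0.0113  0.0364]
540 150 [ 37  18 131] [ 5.608e-01  4.620e-02 -3.000e-04]
400 200 [ 68  14 148] [ 0.6151 -0.0737  0.0277]
440 125 [ 66  18 144] [ 0.5523 -0.0462  0.0233]
515 105 [ 41  17 121] [ 0.5241  0.02   -0.0023]
400 235 [ 72  17 149] [ 0.6418 -0.0718  0.038 ]
530 180 [ 77  22 105] [0.588  0.029  0.0345]
300 100 [ 38  17 183] [ 0.5355 -0.1652 -0.0031]
6918
slope 19.993636883364317 uphill dir 25.446717871172776 k [ 0.3285  0.1563 -0.1622] 6405
residual std 0.0008289826578714138
deck x range [  8.74949946 102.24048684] y [-60.50128421  67.02069339]
backstop x [6.10113723 8.61974581 9.83849445] y [-58.40794698  65.56645502] 335
wells 172 ((38.30023956298828, -35.14586639404297), (8.3184814453125, 49.34091567993164), 89.84310150146484) 9.07181316047294
```

View pics/rack_wrist16.png

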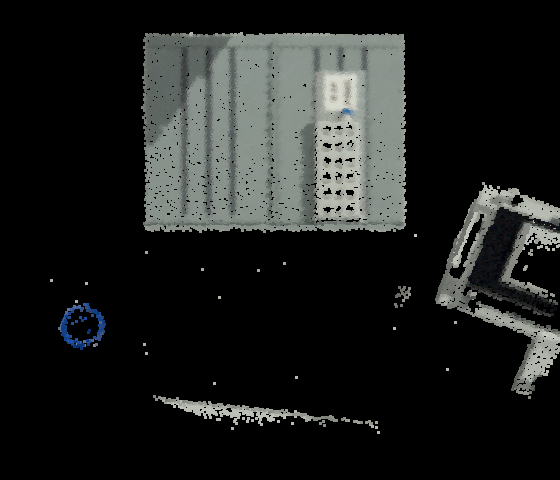

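```bash
cat > m6.py <<'E'
exec(open("m.py").read())
a=box(.53,.66,-.27,-.12,.012,.03)&(hsv[...,2]<75);h=comp(a);rect("heater",h)
jm=box(.55,.64,-.26,-.13,.026,.04);c=comp(jm);print("chip z",np.percentile(C[c][:,2],[5,50,95]))
rect("chip top",c);rect("chip all@.0275",comp(box(.55,.64,-.26,-.13,.0245,.04)&(hsv[...,2]>90)),.0255)
E
python3 m6.py wrist16
python3 -c "
from h import *
r=np.load('rack.npz');o=r['O']+.0473*r['ex']+.0358*r['ey'];print(o.round(4),r['ex'].round(3),r['ey'].round(3),r['n'].round(3))
go((.594,-.197,.14),4.6)
d=load('wrist16');cv2.imwrite('pics/c16.png',cv2.resize(d['img'][60:180,120:260],None,fx=5,fy=5,interpolation=cv2.INTER_CUBIC))"
```

```text
heater 2001 [ 593.7 -199.5] [ 49.5 119.5] 4.6 z [0.0208 0.0234 0.0251]
chip z [0.0278677  0.03384826 0.03529095]
chip top 1597 [ 593.5 -195.6] [33.9 73.6] 4.4 z [0.0263 0.0338 0.0356]
chip all@.0275 1800 [ 593.6 -196.9] [34.4 77.4] 4.8 z [0.0248 0.0337 0.0355]
[0.5748 0.0014 0.0269] [0.849 0.404 0.342] [-0.43   0.903  0.   ] [-0.309 -0.147  0.94 ]
pos [ 0.6643 -0.0762  0.2361] toolx [-0.001  0.001 -1.   ] jaw 94.6 w 0.767 t 18.45 j6 1.89 F [-0.4  0.7  0.5]
shift [ 0.096   0.0795 -0.1149] turn 1.57
```

View pics/c16.png

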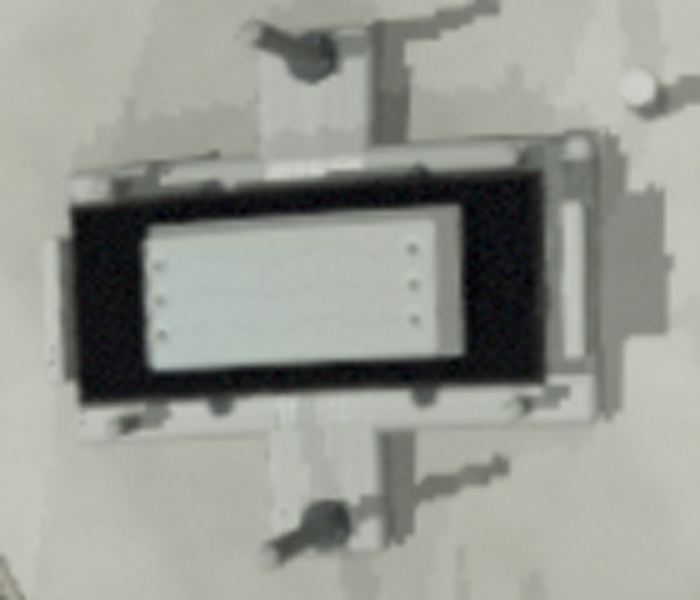

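move_arm(
  steps="0.03 0.08 -0.114 1.57 95;0.03 0.08 -0.114 1.57 95;0.03 0.08 -0.114 1.57 95;0.03 0.08 -0.114 1.57 95;0.03 0.08 -0.114 1.57 95;0.03 0.08 -0.114 1.57 95;0.03 0.08 -0.114 1.57 95;0.03 0.08 -0.114 1.57 95;0.03 0.08 -0.114 1.57 95;0.03 0.08 -0.114 1.57 95",
)

```text
clock: 19.28
position: [0.5939, -0.1956, 0.2066]
ee_rot: [-0.309, 1.548, 0.311]
force: [0.1, -0.6, -0.1]
width: 0.625
```

```bash
python3 -c "
from h import *
go((.5947,-.197,.12),4.6)"
```

```text
pos [ 0.5939 -0.1956  0.2066] toolx [ 0.     0.001 -1.   ] jaw 22.6 w 0.625 t 19.28 j6 1.02 F [ 0.1 -0.6 -0.1]
shift [ 0.0866 -0.0017  0.0002] turn 0.315
```

move_arm(
  steps="0.02 -0.001 0 0.315 95;0.06 -0.001 0 0.315 95;0.086 -0.001 0 0.315 95;0.086 -0.001 0 0.315 95;0.086 -0.001 0 0.315 95;0.086 -0.001 0 0.315 95;0.086 -0.001 0 0.315 95",
)

```text
clock: 19.87
position: [0.5955, -0.199, 0.1227]
ee_rot: [-0.068, 1.567, 0.067]
force: [0.3, 0.1, 0.0]
width: 0.628
```

```bash
python3 -c "
from h import *
go((.5947,-.197,.06),4.6)
d=snap('wrist','17')"; python3 m6.py wrist17
```

```text
pos [ 0.5955 -0.199   0.1227] toolx [ 0.003 -0.001 -1.   ] jaw 4.9 w 0.628 t 19.87 j6 0.83 F [0.3 0.1 0. ]
shift [ 0.0627  0.0021 -0.0008] turn 0.006
heater 4012 [ 593.5 -198.5] [ 49.8 116.8] 4.4 z [0.0211 0.0234 0.0248]
chip z [0.03233483 0.03388678 0.03506146]
chip top 3326 [ 593.6 -196.2] [33.8 74.8] 4.5 z [0.0268 0.0339 0.0354]
chip all@.0275 3741 [ 593.6 -197.1] [34.  77.5] 4.5 z [0.025  0.0338 0.0354]
```

View pics/wrist17.png

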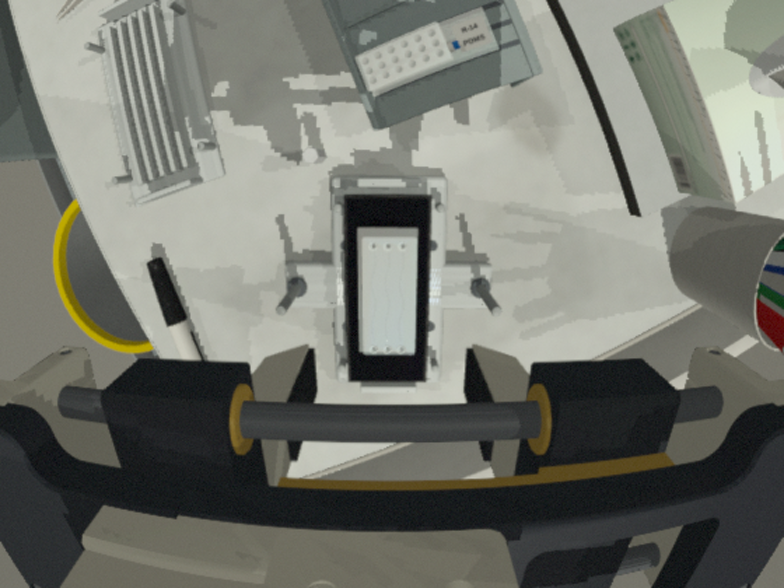

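move_arm(
  steps="0.03 0.002 0 0.005 95;0.055 0.002 0 0.005 95;0.075 0.002 0 0.005 95;0.078 0.002 0 0.005 95;0.078 0.002 0 0.005 95;0.078 0.002 0 0.005 95",
)

```text
clock: 20.42
position: [0.595, -0.1974, 0.0441]
ee_rot: [-0.062, 1.568, 0.061]
force: [0.3, -0.0, -0.3]
width: 0.63
```

```bash
python3 -c "
from h import *
go((.5947,-.197,.0315),4.6)
d=snap('wrist','18')"
```

```text
pos [ 0.595  -0.1974  0.0441] toolx [ 0.002 -0.001 -1.   ] jaw 4.5 w 0.63 t 20.42 j6 0.89 F [ 0.3 -0.  -0.3]
shift [ 0.0126  0.0004 -0.0003] turn -0.001
```

View pics/wrist18.png

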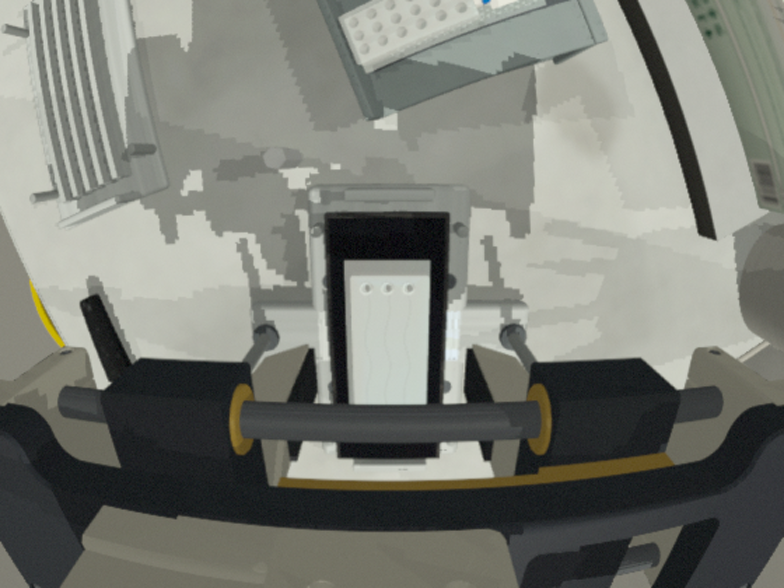

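move_arm(
  steps="0.004 0 0 0 95;0.008 0 0 0 95;0.011 0 0 0 95;0.0125 0 0 0 95;0.0125 0 0 0 95;0.0125 0 0 0 95;0.0125 0 0 0 95",
)

```text
clock: 21.05
position: [0.5942, -0.1968, 0.03]
ee_rot: [-0.062, 1.57, 0.062]
force: [-0.5, 0.6, 0.2]
width: 0.627
```

```bash
python3 -c "
from h import *
go((.5947,-.197,.0315),4.6)"
```

```text
pos [ 0.5942 -0.1968  0.03  ] toolx [ 0. -0. -1.] jaw 4.5 w 0.627 t 21.05 j6 0.9 F [-0.5  0.6  0.2]
shift [-0.0015 -0.0003  0.0005] turn -0.002
```

move_arm(
  steps="-0.0015 0 0.0005 0 95;-0.0015 0 0.0005 0 95;-0.0015 0 0.0005 0 95;-0.0015 0 0.0005 0 130;-0.0015 0 0.0005 0 160;-0.0015 0 0.0005 0 200;-0.0015 0 0.0005 0 200;-0.0015 0 0.0005 0 200;-0.0015 0 0.0005 0 200;-0.0015 0 0.0005 0 200",
  squeeze=8,
)

```text
clock: 21.88
position: [0.5946, -0.1967, 0.0314]
ee_rot: [-0.062, 1.57, 0.062]
force: [0.2, -0.2, -0.4]
width: 0.327
```

```bash
python3 -c "
from h import *
go((.5947,-.197,.0315),4.6)"
```

```text
pos [ 0.5946 -0.1967  0.0314] toolx [ 0. -0. -1.] jaw 4.5 w 0.327 t 21.88 j6 0.89 F [ 0.2 -0.2 -0.4]
shift [-0.0001 -0.0004  0.0001] turn -0.002
```

move_arm(
  steps="-0.004 0 0 0 200;-0.01 0 0 0 200;-0.02 0 0 0 200;-0.04 0 0 0 200;-0.06 0 0 0 200;-0.09 0 0 0 200;-0.11 0 0 0 200;-0.11 0 0 0 200",
)

```text
clock: 22.55
position: [0.5967, -0.1983, 0.1469]
ee_rot: [-0.063, 1.563, 0.06]
force: [-0.1, -0.8, 0.2]
width: 0.322
```

```bash
python3 -c "
from h import *
go((.586,.008,.14),115.5)
go((.586,.008,.14),4.6)
d=snap('wrist','19')"
```

```text
pos [ 0.5967 -0.1983  0.1469] toolx [ 0.007 -0.002 -1.   ] jaw 4.5 w 0.322 t 22.55 j6 0.8 F [-0.1 -0.8  0.2]
shift [0.0063 0.2065 0.0054] turn 1.204
pos [ 0.5967 -0.1983  0.1469] toolx [ 0.007 -0.002 -1.   ] jaw 4.5 w 0.322 t 22.55 j6 0.8 F [-0.1 -0.8  0.2]
shift [0.0063 0.2065 0.0054] turn -0.002
```

View pics/wrist19.png

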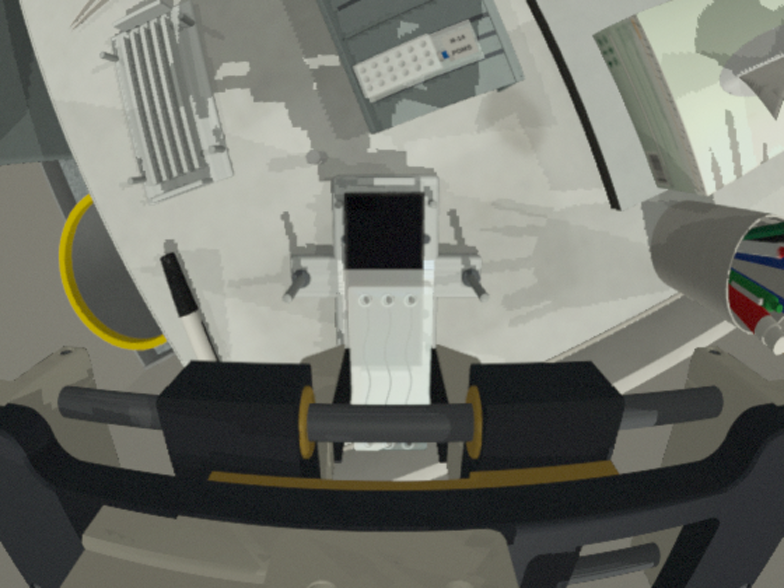

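```bash
python3 -c "
from h import *
go((.577,.004,.12),4.6)"
```

```text
pos [ 0.596  -0.1976  0.1447] toolx [ 0.005 -0.001 -1.   ] jaw 4.5 w 0.323 t 22.6 j6 0.8 F [ 0.3  0.2 -0.7]
shift [ 0.0244  0.2025 -0.0033] turn -0.002
```

move_arm(
  steps="0.02 0.2 -0.003 -1.934 200;0.02 0.2 -0.003 -1.934 200;0.02 0.2 -0.003 -1.934 200;0.02 0.2 -0.003 -1.934 200;0.02 0.2 -0.003 -1.934 200;0.02 0.2 -0.003 -1.934 200;0.02 0.2 -0.003 -1.934 200;0.02 0.2 -0.003 -1.934 200;0.02 0.2 -0.003 -1.934 200;0.02 0.2 -0.003 -1.934 200",
)

```text
clock: 23.43
position: [0.5754, 0.0026, 0.1212]
ee_rot: [-1.034, 1.312, 1.034]
force: [0.1, 0.3, 0.8]
width: 0.323
```

```bash
python3 -c "
from h import *
go((.577,.004,.12),115.5)"
```

```text
pos [0.5754 0.0026 0.1212] toolx [-0.001 -0.    -1.   ] jaw 76.5 w 0.323 t 23.43 j6 1.53 F [0.1 0.3 0.8]
shift [ 0.0012 -0.0013  0.0017] turn -0.681
```

move_arm(
  steps="0 0 0.001 -0.68 200;0 0 0.001 -0.68 200;0 0 0.001 -0.68 200;0 0 0.001 -0.68 200;0 0 0.001 -0.68 200;0 0 0.001 -0.68 200;0 0 0.001 -0.68 200;0 0 0.001 -0.68 200",
)

```text
clock: 24.1
position: [0.5758, 0.0033, 0.1212]
ee_rot: [-1.522, 0.971, 1.523]
force: [-0.4, 0.7, 0.2]
width: 0.324
```

```bash
python3 -c "
from h import *
go((.577,.004,.085),115.5)
d=snap('wrist','20')"
```

```text
pos [0.5758 0.0033 0.1212] toolx [-0.001  0.    -1.   ] jaw 114.9 w 0.324 t 24.1 j6 2.09 F [-0.4  0.7  0.2]
shift [ 0.0362 -0.0014  0.0001] turn -0.01
```

View pics/wrist20.png

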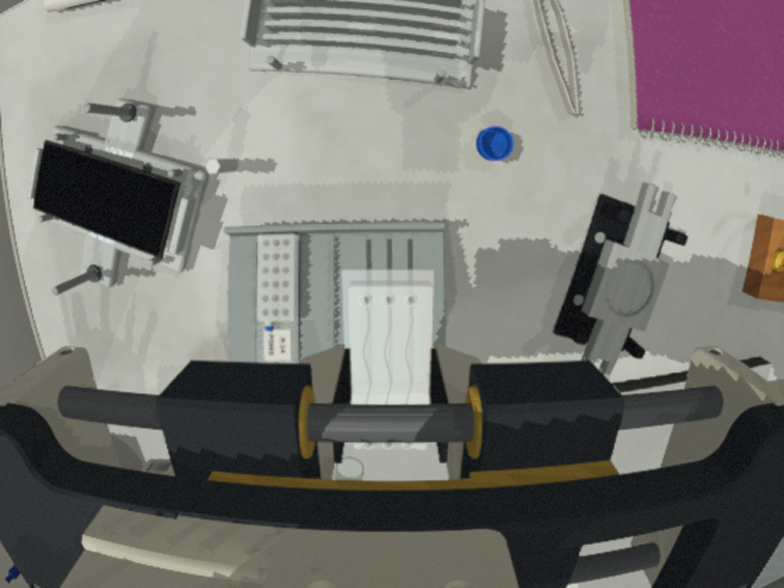

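```bash
cat > m7.py <<'E'
exec(open("m.py").read())
r=np.load("rack.npz");Q=(C-r["O"])@np.stack([r["ex"],r["ey"],r["n"]],1)*1000
near=box(.45,.7,-.2,.08,.001,.09)&(Q[...,2]>-12)&(Q[...,2]<40)
im=np.zeros((480,560,3),np.uint8)
for (x,y,h),c in zip(Q[near],d["img"][near]):
    u=int(280-3*(y-25));v=int(400-3*x)
    if 0<=u<558 and 0<=v<478: im[v:v+3,u:u+3]=c
cv2.imwrite("pics/rk_"+sys.argv[1]+".png",im)
# height profile along x in two strips
for y0,y1 in [(5,15),(-10,0),(54,60)]:
    s=near&(Q[...,1]>y0)&(Q[...,1]<y1)
    print((y0,y1),[(x,round(float(np.median(Q[s&(abs(Q[...,0]-x)<.6)][:,2])),1)) for x in range(3,22) if (s&(abs(Q[...,0]-x)<.6)).sum()>2])
E
python3 m7.py wrist20
```

```text
(5, 15) [(5, 9.0), (6, 9.7), (7, 9.8), (8, 9.5), (9, 7.2), (10, 1.3), (11, -0.5), (12, -0.1), (13, -0.0), (14, 0.4), (15, -0.3), (16, -0.6), (17, 0.1), (18, 0.1), (19, -0.4), (20, -0.5), (21, -0.4)]
(-10, 0) [(6, 9.7), (7, 9.9), (8, 9.9), (9, 6.0), (10, -0.3), (11, 0.2), (12, 0.3), (13, 0.1), (14, 0.3), (15, -0.2), (16, -0.3), (17, 0.3), (18, -0.2), (19, 0.1), (20, -0.4), (21, -0.0)]
(54, 60) [(6, 9.2), (7, 10.1), (8, 10.1), (9, 6.7), (10, 0.3), (11, 0.2), (12, 0.3), (13, 0.4), (14, -0.1), (15, -0.3), (16, 0.1), (17, -0.2), (18, -0.2), (19, -0.1), (20, -0.5), (21, 0.3)]
```

View pics/rk_wrist20.png

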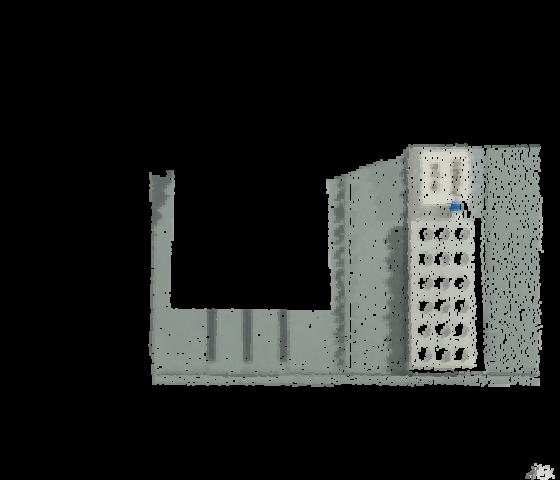

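move_arm(
  steps="0.02 -0.001 0 -0.01 200;0.04 -0.001 0 -0.01 200;0.055 -0.001 0 -0.01 200;0.065 -0.001 0 -0.01 200;0.066 -0.001 0 -0.01 200;0.066 -0.001 0 -0.01 200",
)

```text
clock: 24.65
position: [0.5768, 0.0038, 0.0552]
ee_rot: [-1.53, 0.964, 1.531]
force: [-0.3, -0.2, -0.1]
width: 0.327
```

```bash
python3 -c "
from h import *
go((.577,.004,.05),115.5)
d=snap('wrist','21')"
```

```text
pos [0.5768 0.0038 0.0552] toolx [-0.001 -0.    -1.   ] jaw 115.6 w 0.327 t 24.65 j6 2.13 F [-0.3 -0.2 -0.1]
shift [ 0.0052 -0.0003  0.0001] turn 0.002
```

View pics/wrist21.png

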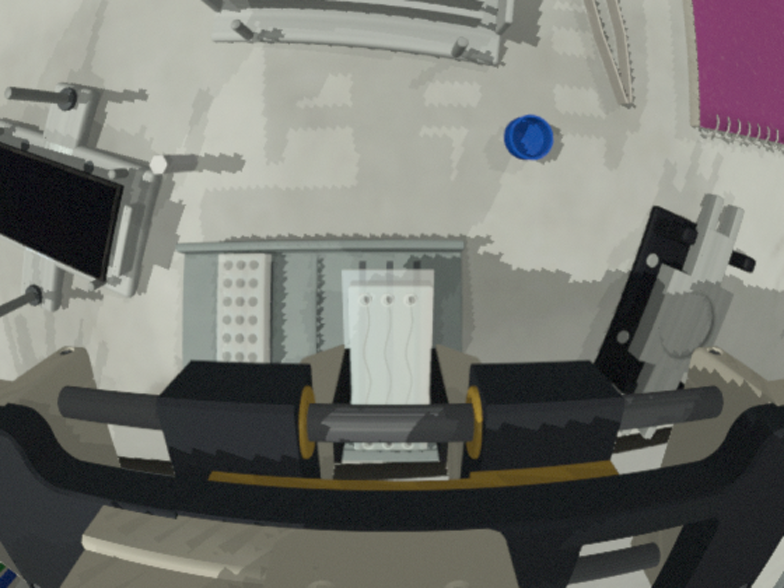

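move_arm(
  steps="0.002 0 0 0 200;0.004 0 0 0 200;0.006 0 0 0 200;0.008 0 0 0 200;0.01 0 0 0 200;0.01 0 0 0 200",
  squeeze=3,
)

```text
clock: 25.2
position: [0.5769, 0.0039, 0.0452]
ee_rot: [-1.531, 0.963, 1.531]
force: [1.0, 0.2, 0.3]
width: 0.329
```

```bash
cat >m8.py <<'E'
exec(open("m.py").read())
r=np.load("rack.npz");Q=(C-r["O"])@np.stack([r["ex"],r["ey"],r["n"]],1)*1000
# low-end part of chip: heights above deck vs x, strip around lane
s=(abs(Q[...,1]-35.7)<12)&(Q[...,2]>-3)&(Q[...,2]<45)&(vv<252)
print([(x,round(float(np.median(Q[s&(abs(Q[...,0]-x)<1)][:,2])),1)) for x in range(6,60,2) if (s&(abs(Q[...,0]-x)<1)).sum()>4])
E
python3 -c "
from h import *
go((.577,.004,.05),115.5)
d=snap('wrist','22')";python3 m8.py wrist21; python3 m8.py wrist22
```

```text
pos [0.5769 0.0039 0.0452] toolx [-0. -0. -1.] jaw 115.7 w 0.329 t 25.2 j6 2.14 F [1.  0.2 0.3]
shift [-0.0048 -0.0001  0.0001] turn 0.003
[(6, 9.8), (8, 9.3), (10, -0.0), (12, 0.0), (14, 0.2), (16, 0.0), (20, 33.0), (22, 33.2), (24, 32.7), (26, 36.5), (28, 39.8), (30, 39.4), (32, 38.5), (34, 38.1), (36, 37.0), (38, 36.3), (40, 35.6), (42, 34.8), (44, 34.1), (46, 33.4), (48, 32.6), (50, 31.8)]
[(6, 9.8), (8, 9.2), (10, -0.0), (12, -0.1), (14, 0.2), (16, 20.5), (18, 20.3), (20, 19.8), (22, 25.0), (24, 27.4), (26, 27.2), (28, 26.5), (30, 26.1), (32, 25.3), (34, 24.9), (36, 24.3), (38, 23.8), (40, 23.3), (42, 22.8), (44, 22.2), (46, 21.6), (48, 21.5)]
```

View pics/wrist22.png

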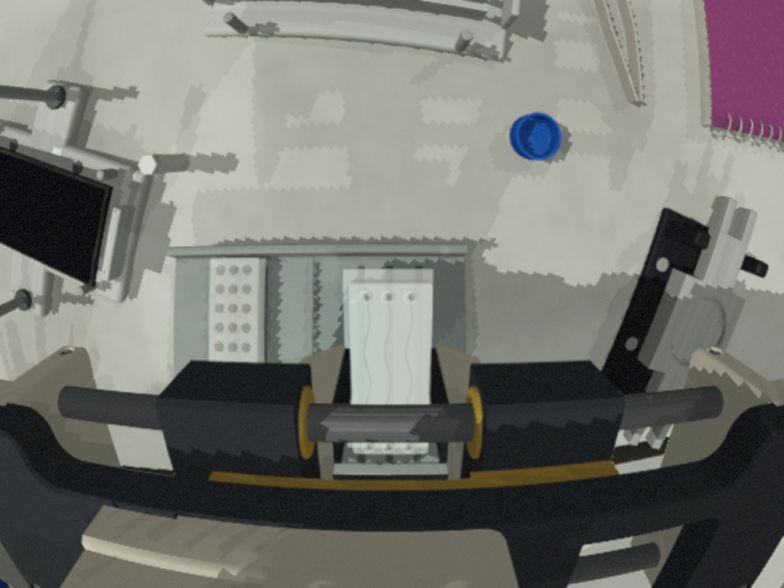

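move_arm(
  steps="0.0015 0 0 0 200;0.003 0 0 0 200;0.0045 0 0 0 200;0.006 0 0 0 200;0.007 0 0 0 200;0.008 0 0 0 200;0.008 0 0 0 200",
)

```text
clock: 25.83
position: [0.5771, 0.0039, 0.0373]
ee_rot: [-1.531, 0.963, 1.531]
force: [-0.3, -0.3, 0.4]
width: 0.32
```

```bash
python3 -c "
from h import *
go((.577,.004,.05),115.5)
d=snap('wrist','23')"; python3 m8.py wrist23
```

```text
pos [0.5771 0.0039 0.0373] toolx [ 0. -0. -1.] jaw 115.7 w 0.32 t 25.83 j6 2.14 F [-0.3 -0.3  0.4]
shift [-0.0127  0.      0.0001] turn 0.003
[(6, 9.9), (8, 9.0), (10, -0.1), (12, 0.1), (14, 3.6), (16, 4.9), (18, 11.8), (20, 13.2), (22, 13.2), (24, 13.2), (26, 13.0), (28, 12.7), (30, 12.8), (32, 12.7), (34, 12.6), (36, 12.4), (38, 12.4), (40, 12.3), (42, 12.2), (44, 12.2), (46, 12.1)]
```

View pics/wrist23.png

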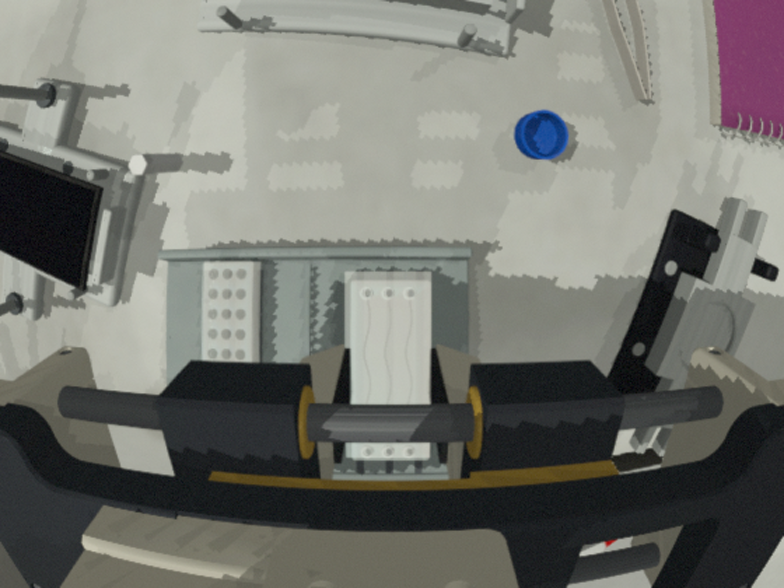

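move_arm(
  steps="0.001 0 0 0 200;0.0018 0 0 0 200;0.0018 0 0 0 200;0.0025 0.002 0 0 200;0.0032 0.004 0 0 200;0.0035 0.005 0 0 200;0.0035 0.005 0 0 200;0.0035 0.005 0 0 200",
)

```text
clock: 26.55
position: [0.5728, 0.0018, 0.0341]
ee_rot: [-1.531, 0.962, 1.53]
force: [0.9, 1.5, 0.2]
width: 0.329
```

```bash
python3 -c "
from h import *
go((.577,.004,.05),115.5)
d=snap('wrist','24')"; python3 m8.py wrist24
```

```text
pos [0.5728 0.0018 0.0341] toolx [ 0.001  0.    -1.   ] jaw 115.7 w 0.329 t 26.55 j6 2.15 F [0.9 1.5 0.2]
shift [-0.0159 -0.0047  0.0001] turn 0.003
[(6, 9.9), (8, 9.4), (10, 1.9), (12, 2.3), (14, 10.4), (16, 10.5), (18, 10.4), (20, 10.5), (22, 10.3), (24, 10.5), (26, 10.4), (28, 10.3), (30, 10.5), (32, 10.4), (34, 10.4), (36, 10.3), (38, 10.3), (40, 10.3)]
```

View pics/wrist24.png

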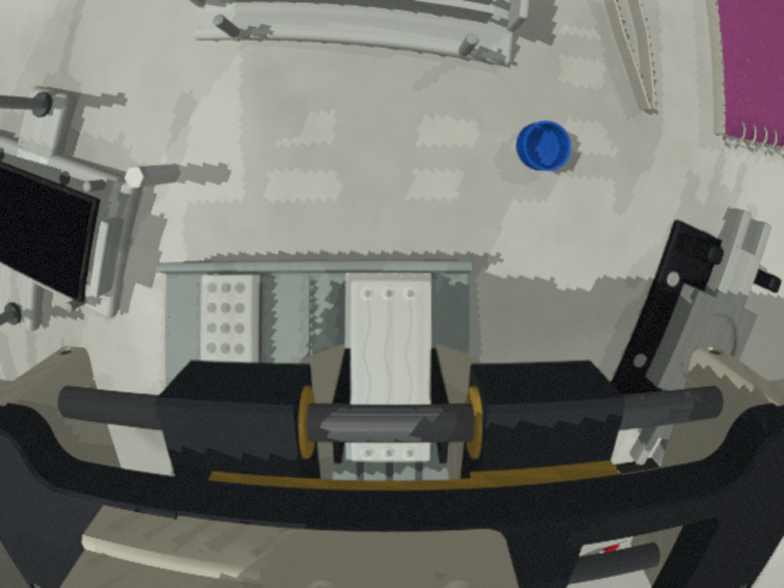

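move_arm(
  steps="0.0002 0.0007 0 0 200;0.0005 0.0015 0 0 200;0.0005 0.0015 0 0 200;0.0005 0.0015 0 0 200",
)

```text
clock: 26.93
position: [0.5719, 0.0014, 0.0338]
ee_rot: [-1.532, 0.962, 1.53]
force: [3.9, 1.4, 2.9]
width: 0.324
```

```bash
python3 -c "
from h import *
go((.577,.004,.05),115.5)
d=snap('wrist','25')"; python3 m8.py wrist25
```

```text
pos [0.5719 0.0014 0.0338] toolx [ 0.001  0.    -1.   ] jaw 115.7 w 0.324 t 26.93 j6 2.15 F [3.9 1.4 2.9]
shift [-0.0162 -0.0058  0.0002] turn 0.003
[(6, 10.0), (8, 9.4), (10, 1.8), (12, 2.3), (14, 10.5), (16, 10.7), (18, 10.6), (20, 10.7), (22, 10.4), (24, 10.4), (26, 10.4), (28, 10.5), (30, 10.5), (32, 10.4), (34, 10.5), (36, 10.6), (38, 10.4)]
```

move_arm(
  steps="0 0 0 0 160;0 0 0 0 145;0 0 0 0 145;0 0 0 0 145;-0.015 0 0 0 145;-0.04 0 0 0 145;-0.08 0 0 0 145;-0.12 0 0 0 145;-0.15 0 0 0 145;-0.15 0 0 0 145",
)

```text
clock: 27.82
position: [0.5742, 0.0006, 0.1896]
ee_rot: [-1.536, 0.958, 1.523]
force: [0.2, -0.0, -0.2]
width: 0.431
```

```bash
python3 -c "
from h import *
go((.6,-.18,.18),4.6)
d=snap('wrist','26')"; python3 m8.py wrist26; python3 m7.py wrist26
```

```text
pos [0.5742 0.0006 0.1896] toolx [ 0.009  0.001 -1.   ] jaw 115.6 w 0.431 t 27.82 j6 2.08 F [ 0.2 -0.  -0.2]
shift [ 0.0097  0.0549 -0.174 ] turn -1.204
[(6, 9.7), (8, 9.9), (10, 2.9), (12, 2.3), (14, 10.1), (16, 10.0), (18, 10.7), (20, 10.4), (22, 10.0), (24, 10.0), (26, 10.1), (28, 10.0), (30, 10.2), (32, 10.1), (34, 10.3), (36, 10.2), (38, 10.0), (40, 10.3), (42, 10.1), (44, 10.1), (46, 10.1), (48, 10.4), (50, 10.3), (52, 10.3), (54, 10.3), (56, 10.1), (58, 10.1)]
(5, 15) [(5, 9.1), (6, 9.4), (7, 9.5), (8, 10.0), (9, 7.2), (10, 0.6), (11, -0.6), (12, -0.7), (13, -0.1), (14, -0.5), (15, -0.3), (16, -0.4), (17, -0.1), (18, -0.4), (19, -0.4), (20, 0.6), (21, -0.3)]
(-10, 0) [(5, 9.6), (6, 9.8), (7, 9.8), (8, 9.7), (9, 6.4), (10, -0.3), (11, -0.2), (12, -0.3), (13, 0.1), (14, -0.1), (15, 0.1), (16, -0.3), (17, 0.1), (18, 0.1), (19, -0.2), (20, -0.2), (21, 0.3)]
(54, 60) [(5, 9.4), (6, 9.4), (7, 10.0), (8, 9.7), (9, 7.5), (10, 0.2), (11, 0.0), (12, 0.2), (13, 0.6), (14, -0.2), (15, -0.3), (16, -0.8), (17, 0.3), (18, 0.0), (19, 1.0), (20, -0.5), (21, 0.2)]
```

View pics/wrist26.png

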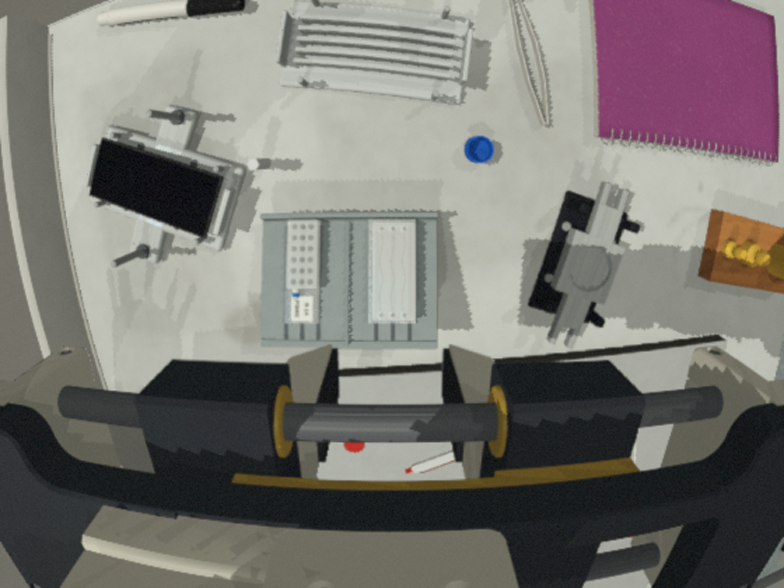

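View pics/rk_wrist26.png

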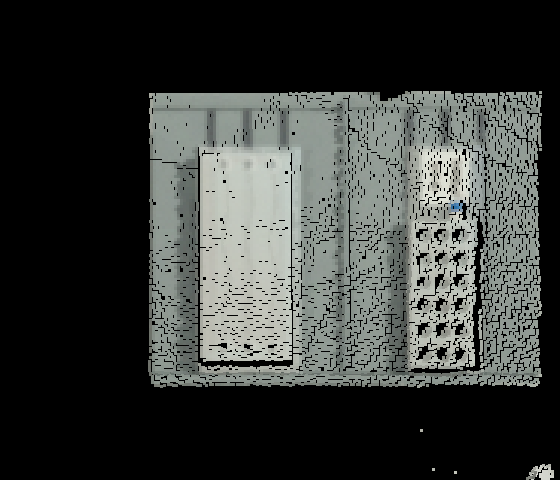

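move_arm(
  steps="0.01 0.055 -0.174 1.937 89;0.01 0.055 -0.174 1.937 89;0.01 0.055 -0.174 1.937 89;0.01 0.055 -0.174 1.937 89;0.01 0.055 -0.174 1.937 89;0.01 0.055 -0.174 1.937 89;0.01 0.055 -0.174 1.937 89;0.01 0.055 -0.174 1.937 89;0.01 0.055 -0.174 1.937 89;0.01 0.055 -0.174 1.937 89",
)

```text
clock: 28.7
position: [0.5959, -0.1795, 0.172]
ee_rot: [-0.595, 1.49, 0.597]
force: [0.2, -0.4, 0.4]
width: 0.652
```

```bash
python3 -c "
from h import *
go((.5937,-.198,.12),4.5)"
```

```text
pos [ 0.5959 -0.1795  0.172 ] toolx [-0.003  0.    -1.   ] jaw 43.7 w 0.652 t 28.7 j6 1.33 F [ 0.2 -0.4  0.4]
shift [ 0.052  -0.012  -0.0143] turn 0.684
```

move_arm(
  steps="0 -0.012 -0.014 0.684 89;0 -0.012 -0.014 0.684 89;0 -0.012 -0.014 0.684 89;0 -0.012 -0.014 0.684 89;0.02 -0.012 -0.014 0.684 89;0.04 -0.012 -0.014 0.684 89;0.052 -0.012 -0.014 0.684 89;0.052 -0.012 -0.014 0.684 89;0.052 -0.012 -0.014 0.684 89",
)

```text
clock: 29.45
position: [0.5944, -0.1979, 0.1206]
ee_rot: [-0.068, 1.572, 0.068]
force: [-0.3, 0.0, -0.6]
width: 0.65
```

```bash
python3 -c "
from h import *
go((.5937,-.198,.045),4.5)
d=snap('wrist','27')"; python3 m6.py wrist27 | head -1
```

```text
pos [ 0.5944 -0.1979  0.1206] toolx [-0.002  0.    -1.   ] jaw 5.0 w 0.65 t 29.45 j6 0.84 F [-0.3  0.  -0.6]
shift [ 0.0756 -0.0001 -0.0006] turn 0.008
heater 7902 [ 593.5 -198.2] [ 49.9 115.9] 4.8 z [0.0214 0.0235 0.0248]Traceback (most recent call last):
  File "m6.py", line 4, in <module>
    rect("chip top",c);rect("chip all@.0275",comp(box(.55,.64,-.26,-.13,.0245,.04)&(hsv[...,2]>90)),.0255)
                                             ~~~~^^^^^^^^^^^^^^^^^^^^^^^^^^^^^^^^^^^^^^^^^^^^^^^^^^
  File "<string>", line 12, in comp
    return _wrapfunc(a, 'argmax', axis=axis, out=out, **kwds)
    return bound(*args, **kwds)
ValueError: attempt to get argmax of an empty sequence
```

View pics/wrist27.png

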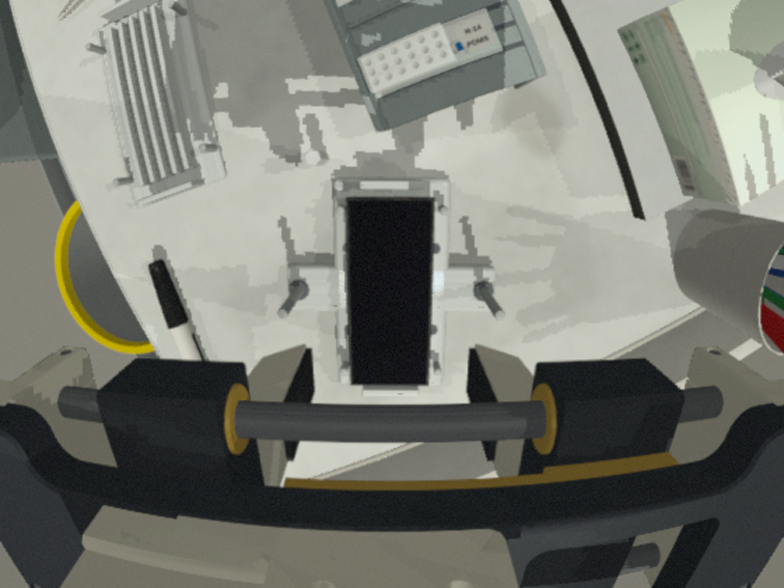

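move_arm(
  steps="0.02 0 -0.0005 0.006 89;0.04 0 -0.0005 0.006 89;0.06 0 -0.0005 0.006 89;0.075 0 -0.0005 0.006 89;0.075 0 -0.0005 0.006 89;0.075 0 -0.0005 0.006 89",
)

```text
clock: 30.0
position: [0.5949, -0.1983, 0.0472]
ee_rot: [-0.062, 1.57, 0.062]
force: [0.0, 0.0, 0.4]
width: 0.652
```

```bash
python3 -c "
from h import *
go((.5937,-.198,.0155),4.6)"
```

```text
pos [ 0.5949 -0.1983  0.0472] toolx [ 0. -0. -1.] jaw 4.5 w 0.652 t 30.0 j6 0.89 F [0.  0.  0.4]
shift [ 0.0317  0.0004 -0.0012] turn -0.001
```

move_arm(
  steps="0.006 0 -0.001 0 89;0.012 0 -0.001 0 89;0.018 0 -0.001 0 89;0.022 0 -0.001 0 89;0.026 0 -0.001 0 89;0.029 0 -0.001 0 89;0.03 0 -0.001 0 89;0.03 0 -0.001 0 89;0.03 0 -0.001 0 89",
)

```text
clock: 30.75
position: [0.5938, -0.1981, 0.0165]
ee_rot: [-0.062, 1.57, 0.062]
force: [0.4, -0.3, 0.2]
width: 0.655
```

```bash
python3 -c "
from h import *
go((.5937,-.198,.0155),4.6)
d=snap('wrist','28')"
```

```text
pos [ 0.5938 -0.1981  0.0165] toolx [ 0. -0. -1.] jaw 4.5 w 0.655 t 30.75 j6 0.92 F [ 0.4 -0.3  0.2]
shift [ 0.001   0.0002 -0.0001] turn -0.002
```

View pics/wrist28.png

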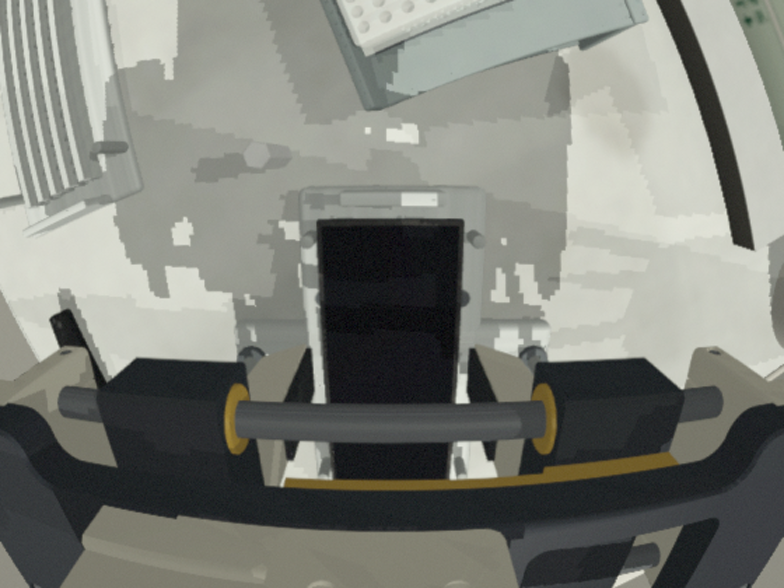

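move_arm(
  steps="0.001 0 0 0 89;0.001 0 0 0 100;0.001 0 0 0 130;0.001 0 0 0 170;0.001 0 0 0 170;0.001 0 0 0 170;0.001 0 0 0 170;0.001 0 0 0 170",
  squeeze=30,
)

```text
clock: 31.47
position: [0.5938, -0.1981, 0.0155]
ee_rot: [-0.062, 1.57, 0.062]
force: [-0.7, -0.3, 0.4]
width: 0.537
```

```bash
python3 -c "
from h import *
go((.5937,-.198,.0155),4.6)"
```

```text
pos [ 0.5938 -0.1981  0.0155] toolx [ 0. -0. -1.] jaw 4.5 w 0.537 t 31.47 j6 0.92 F [-0.7 -0.3  0.4]
shift [ 0.      0.0001 -0.0001] turn -0.001
```

move_arm(
  steps="-0.003 0 0 0 170;-0.008 0 0 0 170;-0.015 0 0 0 170;-0.03 0 0 0 170;-0.05 0 0 0 170;-0.08 0 0 0 170;-0.11 0 0 0 170;-0.13 0 0 0 170;-0.13 0 0 0 170",
)

```text
clock: 32.22
position: [0.5958, -0.1997, 0.1507]
ee_rot: [-0.063, 1.563, 0.06]
force: [0.4, -0.6, -0.1]
width: 0.538
```

```bash
python3 -c "
from h import *
go((.452,-.144,.12),18.4)
d=snap('wrist','29')"
```

```text
pos [ 0.5958 -0.1997  0.1507] toolx [ 0.007 -0.002 -1.   ] jaw 4.5 w 0.538 t 32.22 j6 0.81 F [ 0.4 -0.6 -0.1]
shift [ 0.0296  0.0668 -0.1392] turn -0.243
```

View pics/wrist29.png

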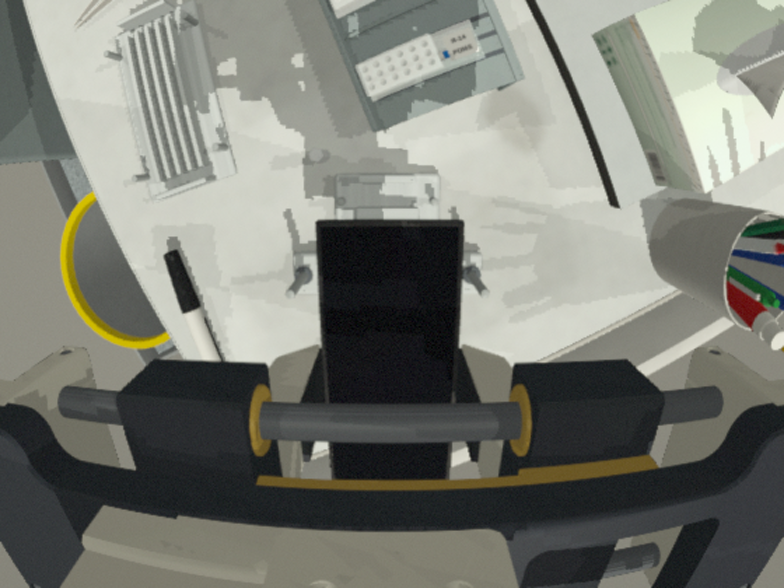

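```bash
python3 -c "
from h import *
go((.462,-.17,.15),18.4)"
```

```text
pos [ 0.595  -0.1988  0.1483] toolx [ 0.004 -0.001 -1.   ] jaw 4.5 w 0.537 t 32.27 j6 0.81 F [ 0.3  0.1 -2. ]
shift [-0.0023  0.0392 -0.1303] turn -0.243
```

move_arm(
  steps="-0.002 0.039 -0.13 -0.243 170;-0.002 0.039 -0.13 -0.243 170;-0.002 0.039 -0.13 -0.243 170;-0.002 0.039 -0.13 -0.243 170;-0.002 0.039 -0.13 -0.243 170;-0.002 0.039 -0.13 -0.243 170;-0.002 0.039 -0.13 -0.243 170;-0.002 0.039 -0.13 -0.243 170",
)

```text
clock: 32.93
position: [0.4623, -0.1697, 0.1474]
ee_rot: [-0.254, 1.556, 0.252]
force: [0.9, 0.7, 1.0]
width: 0.536
```

```bash
python3 -c "
from h import *
go((.4318,-.0814,.10),18.4)
d=snap('wrist','30')"
cat >m9.py <<'E'
exec(open("m.py").read())
m=comp(box(.33,.54,-.21,.03,.001,.03)&(hsv[...,2]>85));rect("fin all",m)
f=box(.33,.54,-.21,.03,.0222,.03);n,l,s,c=cv2.connectedComponentsWithStats(f.astype(np.uint8))
for i in range(1,n):
    if s[i,4]>5: print("fin hi",s[i,4],c[i].round(),C[l==i].mean(0).round(4),C[l==i].min(0).round(4),C[l==i].max(0).round(4))
E
python3 m9.py wrist30
```

```text
pos [ 0.4623 -0.1697  0.1474] toolx [ 0.    -0.001 -1.   ] jaw 18.5 w 0.536 t 32.93 j6 1.0 F [0.9 0.7 1. ]
shift [ 0.0473  0.0934 -0.001 ] turn 0.001
fin all 10117 [429.  -75.2] [ 70.  120.9] 18.7 z [0.0028 0.0048 0.0238]
fin hi 184 [276.  23.] [ 0.4101 -0.0197  0.0243] [ 0.3909 -0.0269  0.0223] [ 0.4291 -0.0125  0.0271]
fin hi 56 [410.  48.] [0.5276 0.0048 0.0229] [ 0.5224 -0.0033  0.0222] [0.5324 0.0128 0.0243]
fin hi 28 [315.  44.] [ 0.4467 -0.0263  0.0243] [ 0.4442 -0.0284  0.0227] [ 0.4492 -0.0235  0.0263]
fin hi 29 [239.  44.] [ 0.3856 -0.0473  0.0242] [ 0.3833 -0.0495  0.0227] [ 0.388  -0.045   0.0256]
fin hi 29 [419.  59.] [ 0.5385 -0.0021  0.0257] [ 0.5367 -0.0067  0.0239] [0.5398 0.0016 0.0278]
fin hi 12 [411.  60.] [ 0.5327 -0.006   0.023 ] [ 0.5309 -0.0076  0.0222] [ 0.5344 -0.0043  0.0238]
fin hi 24 [413.  70.] [ 0.5366 -0.014   0.0229] [ 0.5339 -0.018   0.0223] [ 0.5391 -0.0085  0.0242]
fin hi 24 [240. 153.] [ 0.4161 -0.1375  0.0242] [ 0.4142 -0.1402  0.0226] [ 0.4178 -0.1353  0.0262]
fin hi 27 [314. 153.] [ 0.477  -0.1171  0.0242] [ 0.4749 -0.1195  0.0225] [ 0.4792 -0.1147  0.0254]
```

View pics/wrist30.png

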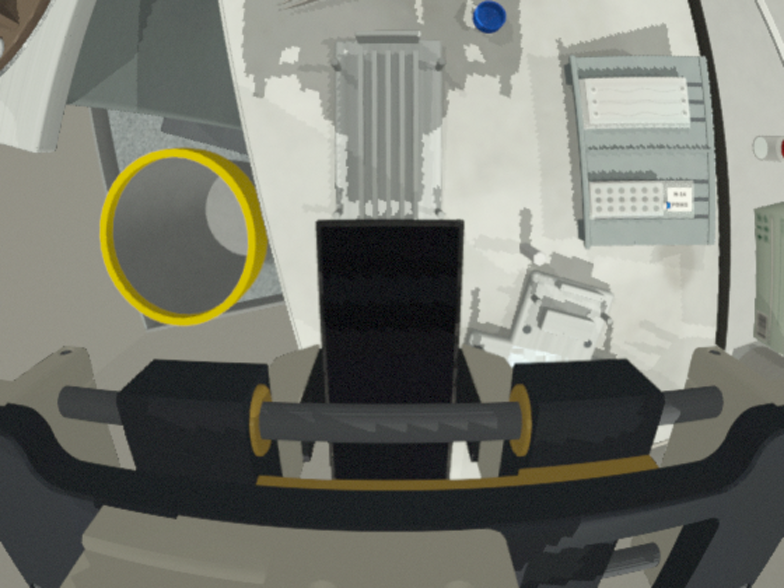

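move_arm(
  steps="0.01 0.03 -0.001 -0.002 170;0.03 0.065 -0.001 -0.002 170;0.05 0.0925 -0.001 -0.002 170;0.07 0.0925 -0.001 -0.002 170;0.08 0.0925 -0.001 -0.002 170;0.08 0.0925 -0.001 -0.002 170;0.08 0.0925 -0.001 -0.002 170;0.08 0.0925 -0.001 -0.002 170",
)

```text
clock: 33.65
position: [0.432, -0.0834, 0.0682]
ee_rot: [-0.253, 1.555, 0.252]
force: [0.8, 0.5, -0.6]
width: 0.539
```

```bash
python3 -c "
from h import *
go((.4314,-.082,.03),18.6)
d=snap('wrist','31')"
python3 m9.py wrist31
```

```text
pos [ 0.432  -0.0834  0.0682] toolx [ 0.001 -0.001 -1.   ] jaw 18.4 w 0.539 t 33.65 j6 0.96 F [ 0.8  0.5 -0.6]
shift [ 0.0382  0.0016 -0.0001] turn -0.003
fin all 3045 [412.7 -26.8] [70.6 21.6] 16.6 z [0.0028 0.0047 0.0249]
fin hi 427 [279. 131.] [ 0.4106 -0.0191  0.0241] [ 0.3915 -0.0268  0.0222] [ 0.4289 -0.0114  0.0263]
fin hi 144 [451. 168.] [ 0.5302 -0.001   0.0229] [ 0.5224 -0.0173  0.0222] [0.5377 0.0134 0.0244]
fin hi 11 [224. 161.] [ 0.3837 -0.0473  0.024 ] [ 0.3829 -0.0491  0.0231] [ 0.3849 -0.045   0.025 ]
fin hi 16 [333. 160.] [ 0.448  -0.0254  0.024 ] [ 0.4462 -0.0273  0.0226] [ 0.4492 -0.0237  0.0253]
fin hi 59 [461. 175.] [ 0.5386 -0.0024  0.0248] [ 0.5361 -0.0089  0.0222] [0.5399 0.0018 0.0267]
fin hi 25 [451. 196.] [ 0.5389 -0.019   0.0229] [ 0.5378 -0.0242  0.0222] [ 0.5399 -0.0146  0.0242]
```

View pics/wrist31.png

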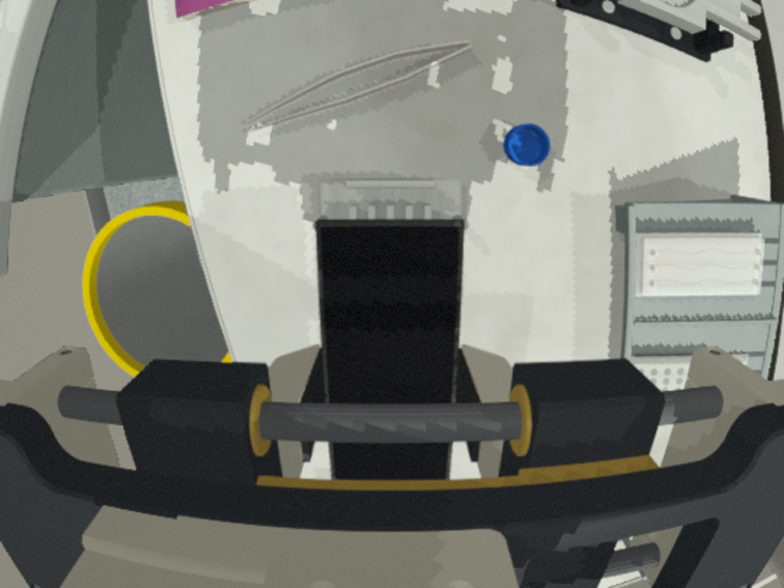

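Aligned; y needs +1.5 mm. Lower to about 9 mm above the fins and check against the pins and lip.

move_arm(
  steps="0.01 0.0015 0 -0.003 170;0.02 0.0015 0 -0.003 170;0.03 0.0015 0 -0.003 170;0.04 0.0015 0 -0.003 170;0.042 0.0015 0 -0.003 170;0.042 0.0015 0 -0.003 170;0.042 0.0015 0 -0.003 170",
)

```text
clock: 34.28
position: [0.4303, -0.0808, 0.0254]
ee_rot: [-0.256, 1.556, 0.256]
force: [-0.5, -0.4, -0.9]
width: 0.538
```

```bash
python3 -c "
from h import *
go((.4314,-.082,.016),18.6)
d=snap('wrist','32')"
cat >m10.py <<'E'
exec(open("m.py").read())
c=np.array([.4314,-.082]);a=np.radians(18.6);ex=np.array([np.cos(a),np.sin(a)]);ey=np.array([-ex[1],ex[0]])
L=np.stack([(C[...,:2]-c)@ex,(C[...,:2]-c)@ey],-1)*1000
near=(abs(L[...,0])<45)&(abs(L[...,1])<80)
h=near&(hsv[...,2]<75)&(C[...,2]<.05)&(C[...,2]>.012)&(vv<245);h=comp(h)
print("heater z",np.percentile(C[h][:,2],[5,50,95]).round(4),"x",np.percentile(L[h][:,0],[1,99]).round(1),"ymax",np.percentile(L[h][:,1],99.5).round(1))
f=near&(C[...,2]>.0205)&(hsv[...,2]>90)&(C[...,2]<.03);n,l,s,cc=cv2.connectedComponentsWithStats(f.astype(np.uint8))
for i in range(1,n):
    if s[i,4]>8: print("hi",s[i,4],cc[i].round(),"x",L[l==i][:,0].min().round(1),L[l==i][:,0].max().round(1),"y",L[l==i][:,1].min().round(1),L[l==i][:,1].max().round(1))
E
python3 m10.py wrist32
```

```text
pos [ 0.4303 -0.0808  0.0254] toolx [-0. -0. -1.] jaw 18.7 w 0.538 t 34.28 j6 1.04 F [-0.5 -0.4 -0.9]
shift [ 0.0094 -0.0015  0.0006] turn 0.002
heater z [0.0317 0.0334 0.0344] x [-25.3  22.8] ymax 59.6
hi 593 [281. 141.] x -19.8 19.7 y 64.8 68.3
hi 93 [216. 178.] x -35.3 -30.0 y 45.6 50.4
hi 91 [345. 178.] x 29.9 35.0 y 45.8 50.6
hi 50 [222. 249.] x -35.1 -27.7 y 10.4 12.3
hi 49 [334. 249.] x 25.5 33.2 y 10.5 12.3
hi 65 [227. 333.] x -35.0 -30.1 y -50.3 -44.9
hi 60 [332. 333.] x 30.0 34.6 y -49.9 -44.8
```

View pics/wrist32.png

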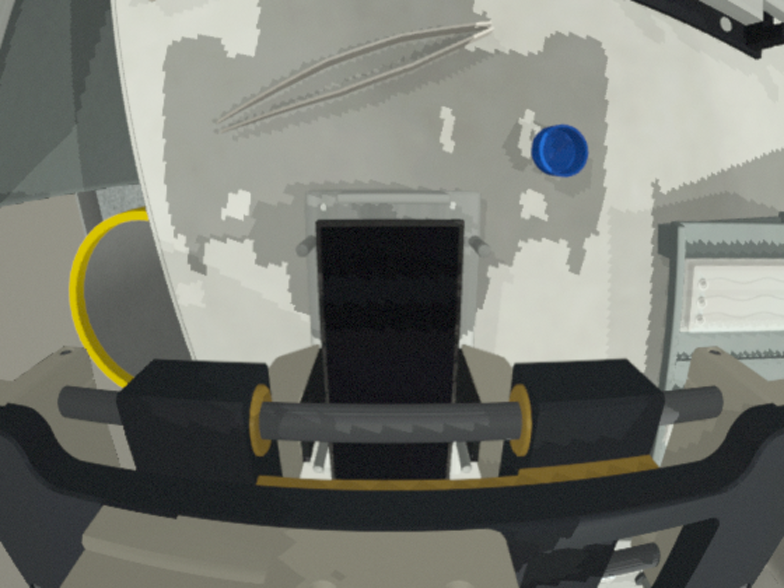

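move_arm(
  steps="0.002 -0.0013 0.001 0 170;0.004 -0.0013 0.001 0 170;0.006 -0.0013 0.001 0 170;0.0075 -0.0013 0.001 0 170;0.008 -0.0013 0.001 0 170;0.008 -0.0013 0.001 0 170;0.008 -0.0013 0.001 0 170",
)

```text
clock: 34.92
position: [0.4318, -0.0815, 0.0174]
ee_rot: [-0.256, 1.556, 0.256]
force: [-0.3, 0.5, -1.1]
width: 0.538
```

```bash
python3 -c "
from h import *
go((.4314,-.082,.0155),18.6)
d=snap('wrist','33')"
python3 m10.py wrist33
```

```text
pos [ 0.4318 -0.0815  0.0174] toolx [-0. -0. -1.] jaw 18.7 w 0.538 t 34.92 j6 1.06 F [-0.3  0.5 -1.1]
shift [ 0.0019 -0.0004 -0.0005] turn 0.002
heater z [0.0237 0.0254 0.0265] x [-24.2  23.9] ymax 58.5
hi 598 [278. 140.] x -20.2 19.7 y 64.6 67.9
hi 101 [210. 179.] x -35.0 -30.1 y 45.7 50.5
hi 100 [346. 179.] x 29.8 34.9 y 45.8 50.5
hi 13 [226. 195.] x -25.4 -24.9 y 36.9 43.2
hi 12 [227. 216.] x -25.4 -24.8 y 26.7 32.7
hi 15 [329. 219.] x 24.6 25.2 y 24.2 31.6
hi 10 [228. 234.] x -25.3 -24.8 y 17.8 22.4
hi 164 [214. 253.] x -41.2 -26.6 y 9.3 11.5
hi 166 [343. 253.] x 26.9 40.8 y 9.2 11.7
hi 22 [322. 327.] x 24.4 25.3 y -41.4 -30.6
hi 20 [235. 329.] x -24.9 -24.1 y -43.3 -31.9
hi 47 [223. 339.] x -34.9 -30.3 y -48.0 -44.9
hi 48 [333. 338.] x 30.0 34.8 y -48.0 -44.8
```

Centred (±0.2 mm in x, end at 58.5). Lower to contact.

move_arm(
  steps="0.0007 0 0 0 170;0.0014 0 0 0 170;0.002 0 0 0 170;0.0022 0 0 0 170;0.0022 0 0 0 170",
)

```text
clock: 35.38
position: [0.4318, -0.0814, 0.0154]
ee_rot: [-0.256, 1.555, 0.256]
force: [-1.1, 0.2, 4.2]
width: 0.536
```

move_arm(
  steps="0 0 0 0 110;0 0 0 0 89;0 0 0 0 80;0 0 0 0 80;-0.02 0 0 0 80;-0.05 0 0 0 80;-0.09 0 0 0 80;-0.12 0 0 0 80;-0.15 0 0 0 80;-0.15 0 0 0 80",
)

```text
clock: 36.22
position: [0.4343, -0.0823, 0.1695]
ee_rot: [-0.256, 1.549, 0.255]
force: [1.4, 0.2, -0.1]
width: 0.679
```

```bash
python3 -c "
from h import *
go((.45,-.14,.22),18.6)"
```

```text
pos [ 0.4343 -0.0823  0.1695] toolx [ 0.007  0.001 -1.   ] jaw 18.7 w 0.679 t 36.22 j6 0.75 F [ 1.4  0.2 -0.1]
shift [-0.0505 -0.0598 -0.0033] turn 0.002
```

```bash
python3 -c "
from h import *
go((.61,.03,.25),18.6)"
```

```text
pos [ 0.4343 -0.0823  0.1695] toolx [ 0.007  0.001 -1.   ] jaw 18.7 w 0.679 t 36.22 j6 0.75 F [ 1.4  0.2 -0.1]
shift [-0.0793  0.0499  0.2029] turn 0.002
```

move_arm(
  steps="-0.04 0 0 0 80;-0.08 0.05 0.2 -1.33 80;-0.08 0.05 0.2 -1.33 80;-0.08 0.05 0.2 -1.33 80;-0.08 0.05 0.2 -1.33 80;-0.08 0.05 0.2 -1.33 80;-0.08 0.05 0.2 -1.33 80;-0.08 0.05 0.2 -1.33 80;-0.08 0.05 0.2 -1.33 80;-0.08 0.05 0.2 -1.33 80",
)

```text
clock: 37.05
position: [0.6051, 0.0301, 0.2445]
ee_rot: [-1.126, 1.261, 1.126]
force: [0.0, -0.6, 0.4]
width: 0.684
```

move_arm(
  steps="0 0 0 -0.2 80;0 0 0 -0.2 80;0 0 0 -0.2 80;0 0 0 -0.2 80;0 0 0 -0.2 80",
)

```text
clock: 37.47
position: [0.605, 0.0301, 0.245]
ee_rot: [-1.266, 1.172, 1.267]
force: [-0.4, 0.1, -0.3]
width: 0.691
```

```bash
python3 -c "
from h import *
d=snap('wrist','34');d=snap('scene','34')
d=d['img'][150:350,140:460];cv2.imwrite('pics/sc34.png',cv2.resize(d,None,fx=2.5,fy=2.5,interpolation=cv2.INTER_CUBIC))"
python3 m10.py wrist34;python3 m8.py wrist34
```

```text
heater z [0.0215 0.0233 0.0248] x [-23.5  25.1] ymax 58.0
hi 99 [250.  17.] x -19.3 20.2 y 64.2 68.4
hi 12 [153.  22.] x -34.2 -30.2 y -49.5 -45.1
hi 95 [144.  51.] x -19.8 19.7 y -68.2 -63.6
hi 16 [241.  46.] x 30.7 34.6 y 46.1 50.7
hi 16 [164.  70.] x 29.8 34.8 y -49.7 -45.7
[(6, 9.5), (8, 9.6), (10, 6.7), (14, 9.9), (16, 10.3), (18, 10.2), (20, 10.4), (22, 10.2), (24, 10.2), (26, 10.0), (28, 10.0), (30, 10.2), (32, 10.1), (34, 10.2), (36, 10.1), (38, 9.9), (40, 10.0), (42, 10.2), (44, 10.1), (46, 10.1), (48, 10.4), (50, 10.2), (52, 10.0), (54, 10.0), (56, 10.0), (58, 10.0)]
```

View pics/wrist34.png

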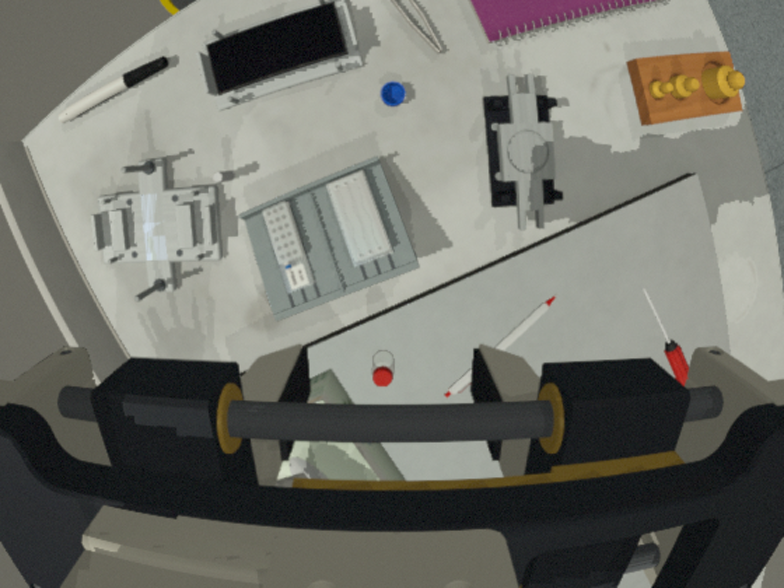

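View pics/sc34.png

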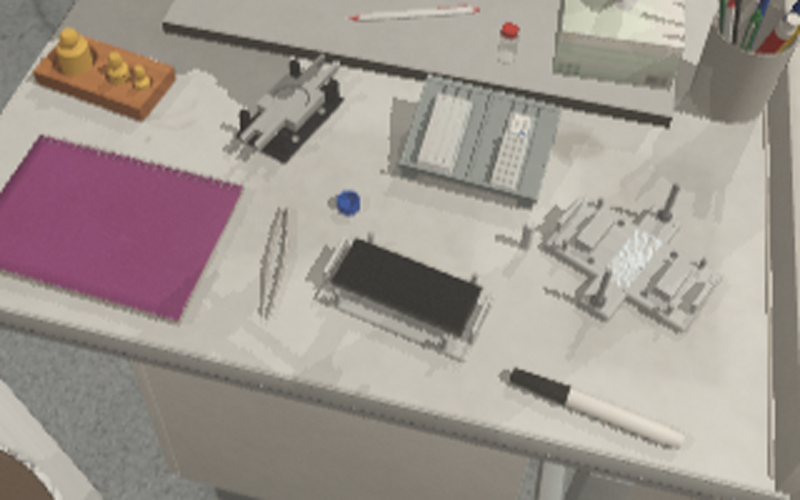

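```bash
python3 -c "
from cell import arm
print(arm.sign_off(), arm.observe()['clock'])"
```

```text
the job is handed in; nothing more can be done
the job is handed in; nothing more can be done
```

The jig is unloaded in the order asked and the job is handed in at about 37.6 s of the 109 s allowed. The sign-off gives no verdict.

What the last checks showed for each part:
- **Weight:** it stands upright in the bore, seen in the wrist and scene pictures.
- **Bar:** it lies level in both notches. Its top measured 28.3 mm; the camera reads about 1.5 mm low, so that matches the expected 30 mm.
- **Chip:** it lies right way up and flat on the deck, its top reading about 10 mm above it all along. I pressed its low end against the backstop (about 4 N) before letting go. The last view put that end level with the backstop to within the camera's accuracy of about 2 mm.
- **Other chip:** it has not visibly moved.
- **Heater plate:** it lies flat on the fins, within about 1 mm of centre, inside the pins and lips. I lowered it until the force reading rose by about 5 N.

No check failed or disagreed beyond that steady 1.5 mm low reading, which I allowed for. Nothing was tipped or dropped, and the highest force reading at the stops between moves was about 5 N.

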